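# Change the batch on a braked painting turntable

## Robot

A 6-joint arm with a two-finger parallel gripper is mounted at the origin on the work surface. World frame = base frame: x ahead of the robot, y to its left, z up, the work surface at z = 0. Lengths are in mm, angles in rad, forces in N, time in s.
With the tool pointing down it reaches from about 350 to 875 mm from the base axis. Payload 4.2 kg.
Tool frame: the origin (TCP) lies at the very end of the fingers, on their centre line; the grasp point (between the pads) lies arm.hold_point_z behind it (arm.hold_point_z is the distance from the TCP to the grasp point, in mm); z points along the fingers, y is the direction in which the jaws open and shut (so a half turn about z gives the same grasp; the last joint's range is limited). The gripper opens to 85 mm and grips with 20 to 120 N. Pads are 22 mm wide; open, the fingers measure 114 mm over their backs; the gripper's body (76 mm by 85 mm) begins 54 mm behind the grasp point. The pads swing forward as they close: fully open they stand 13 mm farther back than shut.
Start: joints at [1.43, 0.385, 0.008, 0, -1.194, -0.259], TCP at [243.238, 575.703, 231.312] pointing down, gripper open.
Joint ranges: [-3.14, 3.14], [-1.21, 2.06], [-1.07, 1.41], [-3.16, 2.05], [-2.99, -0.16], [-3.1, 3.1]. Speed limits (rad/s): [2.79, 2.79, 3.14, 3.14, 3.14, 3.14].

## Interface

Orientations are given as a unit quaternion [x, y, z, w].
In Python, from bench import arm gives the robot as it stands.
- The arm moves only by the tool step_arm, never from a script. Its argument "series" is a list of rows, each a list of 6 numbers: the shift along the world's x, y, z scaled (see below), then the turn, a rotation vector about the world's x, y, z scaled (see below). A call has 1 to 12 rows; each row is the pose to reach, as a shift and turn from the pose commanded when the call began; what a row does not reach only later rows make up. The controller multiplies each number of a shift by 400 mm and each number of a turn by pi/2 rad. A row lasts 1/12 s, in which the tool goes at most 41.7 mm and 7.16 degrees, less where a joint would pass 70% of its speed; a pose out of reach is approached as far as the arm can. A call with a number of a shift or a turn outside -1 to 1 is refused whole. A call with a gripper value outside its range is refused whole. "jaw" is the opening, from -1 (shut) to 1 (fully open), set as the call begins (left out, the last holds). The fingers move at their own pace and stop on an object; the grip force is fixed at half the most. Time passes only in rows, so rows that repeat a pose let the fingers close. It gives the time, the measured TCP pose, the force and the opening at its end, in the units of the state.
- arm.read_state(): the state, without advancing time (a new reading comes with each control period).
- arm.get_image(name): name is "scene" or "side" or "wrist"; returns a dict with "image" (384x512x3 uint8, red, green, blue), "camera_matrix" (3x3 intrinsics, pixels), "world_from_camera" (4x4, takes a point from camera to world coordinates). Camera axes: x right, y up, looking along -z (the intrinsics and any distortion apply to the point x, -y, -z); pixel columns grow to the right and rows downward; lengths in mm; the calibration is good to about 2 mm. The wrist camera is an equidistant fisheye: a pixel r from the principal point sees the ray r / f radians off the axis. A picture is of the moment at which its call begins. There is no depth.
- arm.job_done(): hands the job in, once; it reports no verdict.
The state is a dict: "clock": time; "joints": joint angles; "joint_vel": joint speeds; "joint_efforts": joint torques, N m; "position": TCP position; "ee_rot": TCP orientation; "contact_force": force on the tool from outside, world axes, zero at the start; "wrist_torque": the same for the moment, N m; "gripper_width": finger opening in mm.
Only numpy, scipy, OpenCV 4.12 (cv2) and the standard library are available. Lean on these libraries where they do the work, as an engineer would, in place of code of your own. Each camera call takes 0.05 s, during which the arm holds its last target.

## Task

Change the batch on the painting turntable. First pull the brake lever up to its third notch and let go so that it stays there; with the brake on, move every pink gear to the blue drying board and put every unpainted gear on the turntable, all lying flat, hub up, wholly on their board or disc and not touching one another. When all are in place, press the red release button and let the lever all the way down so that the turntable is free, and leave the paint tins and the brush pot where they stand.

Things in the scene. Friction and masses are not known exactly. Their poses are not given: they have to be found in the camera images.
- rig: The turntable's fixed housing. Origin on the bench under the disc's centre, z up. A grey drum (284 mm diameter) under a white disc (300 mm diameter, top 50 mm above the bench). At its -y side stands the brake's blue bracket, 36 by 40 mm, 85 mm tall, centred at (0.094,-0.22); lever pivot at (0.09,-0.215,0.07); the lever points to the rig's -x
- disc_top (a point): Centre of the turntable disc's upper face, 50 mm above the bench, z up; it turns with the disc
- disc (a joint): Angle of the white turntable disc (rad). It spins freely with hardly any friction while the brake is off, and a rubber pad holds it firmly when the brake lever is in its third notch or higher
- brake (a joint): Angle of the brake lever (rad): 0 = down, level, brake off; grows as its grip end is pulled up, to 0.82 at most. Ratchet notches at 0.18, 0.36, 0.54, 0.72: it rises freely, and when let go sinks back by its weight and a spring onto the notch below. It goes down only while the red button is held in. Lifting at the grip takes 5 to 12 N
- brake_pivot (a point): Pivot of the brake lever, 70 mm above the bench; moves with the lever: x points from the grip end to the pivot along the lever, y is the hinge axis
- brake_grip (a point): Middle of the lever's black rubber grip (24 mm diameter), on the lever's axis 135 mm from the pivot; the lever ends 57 mm beyond it. Axes as brake_pivot. To be pinched from its two sides (the fingers closing along y)
- release_top (a point): Top of the red release button (19 mm diameter), 184 mm from the pivot along the lever, 23 mm above the lever's axis when out; z is its axis, outward, leaning 0.36 rad from the lever's upward normal towards its free end. Travel 8 mm, about 3 N at first, 7 N fully in. From 3 to 4 mm in the lever is free and sinks by itself or with the push; let go on the way, it catches on the next notch
- release (a joint): How far the red button is pressed in (m), 0 to 0.008. It also dips and comes back when the lever clicks over a notch
- board: Flat blue drying board fixed on the bench, 300 mm (its x) by 180 mm (its y), 12 mm thick, no rim. Origin at the centre of its underside, z up
- pink_tin: Paint tin with a pink label, 100 mm diameter, 109 mm tall, 0.9 kg; not part of the job. Origin at the centre of its underside
- blue_tin: Paint tin with a dark-blue label, 100 mm diameter, 109 mm tall, 0.9 kg; not part of the job. Origin at the centre of its underside
- brush_pot: White plastic pot of brushes, 68 mm diameter, 85 mm tall (brushes up to 175 mm); not part of the job. Origin at the centre of its underside
- pink1: Painted, pink wooden flower-shaped gear lying flat: a 66 mm wide, 10 mm thick wheel with nine petals and a solid dark-blue hub, 26 mm in diameter, standing 18 mm up from it (28 mm tall in all); about 45 g. Grip it by the hub. Origin at the centre of its underside, z up. May be absent. Starts on the turntable
- pink2: Painted, pink wooden flower-shaped gear lying flat: a 66 mm wide, 10 mm thick wheel with nine petals and a solid dark-blue hub, 26 mm in diameter, standing 18 mm up from it (28 mm tall in all); about 45 g. Grip it by the hub. Origin at the centre of its underside, z up. May be absent. Starts on the turntable
- pink3: Painted, pink wooden flower-shaped gear lying flat: a 66 mm wide, 10 mm thick wheel with nine petals and a solid dark-blue hub, 26 mm in diameter, standing 18 mm up from it (28 mm tall in all); about 45 g. Grip it by the hub. Origin at the centre of its underside, z up. May be absent. Starts on the turntable
- pink4: Painted, pink wooden flower-shaped gear lying flat: a 66 mm wide, 10 mm thick wheel with nine petals and a solid dark-blue hub, 26 mm in diameter, standing 18 mm up from it (28 mm tall in all); about 45 g. Grip it by the hub. Origin at the centre of its underside, z up. May be absent. Starts on the turntable
- plain1: Unpainted, bare-brown wooden flower-shaped gear lying flat: a 66 mm wide, 10 mm thick wheel with nine petals and a solid dark-blue hub, 26 mm in diameter, standing 18 mm up from it (28 mm tall in all); about 45 g. Grip it by the hub. Origin at the centre of its underside, z up. May be absent. Starts on the bench between turntable and drying board
- plain2: Unpainted, bare-brown wooden flower-shaped gear lying flat: a 66 mm wide, 10 mm thick wheel with nine petals and a solid dark-blue hub, 26 mm in diameter, standing 18 mm up from it (28 mm tall in all); about 45 g. Grip it by the hub. Origin at the centre of its underside, z up. May be absent. Starts on the bench between turntable and drying board
- plain3: Unpainted, bare-brown wooden flower-shaped gear lying flat: a 66 mm wide, 10 mm thick wheel with nine petals and a solid dark-blue hub, 26 mm in diameter, standing 18 mm up from it (28 mm tall in all); about 45 g. Grip it by the hub. Origin at the centre of its underside, z up. May be absent. Starts on the bench between turntable and drying board
Not all that is in view belongs to the job. What is shaped like the pink2 but orange is not meant.

How it is judged (in metres and radians):
On the way, in this order (a step that is already met when the one before it is completed fails the run):
1. the brake lever stands in its third notch, let go (value of joint brake between 0.49 and 0.62 rad and contact force between the fingers and brake below 0.5 N), for 0.4 s.
2. with the brake still in its third notch, all pink gears lie on the drying board and all unpainted ones on the turntable (value of joint brake between 0.49 and 0.62 rad and x of pink1 in the frame of board between -0.135 and 0.135 m and y of pink1 in the frame of board between -0.075 and 0.075 m and z of pink1 in the frame of board between 0.006 and 0.018 m and angle between each of pink1, pink2, pink3, pink4, plain1, plain2, plain3's own z axis and vertical below 0.1 rad and linear speed of each of pink1, pink2, pink3, pink4, plain1, plain2, plain3 below 0.02 m/s and x of pink2 in the frame of board between -0.135 and 0.135 m and y of pink2 in the frame of board between -0.075 and 0.075 m and z of pink2 in the frame of board between 0.006 and 0.018 m and x of pink3 in the frame of board between -0.135 and 0.135 m and y of pink3 in the frame of board between -0.075 and 0.075 m and z of pink3 in the frame of board between 0.006 and 0.018 m and x of pink4 in the frame of board between -0.135 and 0.135 m and y of pink4 in the frame of board between -0.075 and 0.075 m and z of pink4 in the frame of board between 0.006 and 0.018 m and horizontal distance between each of plain1, plain2, plain3 and disc_top below 0.119 m and z of plain1 in the frame of rig between 0.044 and 0.056 m and z of plain2 in the frame of rig between 0.044 and 0.056 m and z of plain3 in the frame of rig between 0.044 and 0.056 m and horizontal distance between pink1 and pink2 above 0.067 m and horizontal distance between each of pink1, pink2 and pink3 above 0.067 m and horizontal distance between each of pink1, pink2, pink3 and pink4 above 0.067 m and horizontal distance between plain1 and plain2 above 0.067 m and horizontal distance between each of plain1, plain2 and plain3 above 0.067 m), for 0.3 s.
3. the brake lever is all the way down (value of joint brake below 0.06 rad), for 0.3 s.
At the end, for the whole second after the job is handed in: Pink gears flat (0.1 rad), hub up on the drying board, centres within 135 mm of its middle along it and 75 mm across; plain ones likewise on the disc, within 119 mm of its centre; each kind 67 mm or more apart; brake lever below 0.06 rad, button out within 2 mm (x of pink1 in the frame of board between -0.135 and 0.135 m and y of pink1 in the frame of board between -0.075 and 0.075 m and z of pink1 in the frame of board between 0.006 and 0.018 m and angle between each of pink1, pink2, pink3, pink4, plain1, plain2, plain3's own z axis and vertical below 0.1 rad and x of pink2 in the frame of board between -0.135 and 0.135 m and y of pink2 in the frame of board between -0.075 and 0.075 m and z of pink2 in the frame of board between 0.006 and 0.018 m and x of pink3 in the frame of board between -0.135 and 0.135 m and y of pink3 in the frame of board between -0.075 and 0.075 m and z of pink3 in the frame of board between 0.006 and 0.018 m and x of pink4 in the frame of board between -0.135 and 0.135 m and y of pink4 in the frame of board between -0.075 and 0.075 m and z of pink4 in the frame of board between 0.006 and 0.018 m and horizontal distance between each of plain1, plain2, plain3 and disc_top below 0.119 m and z of plain1 in the frame of rig between 0.044 and 0.056 m and z of plain2 in the frame of rig between 0.044 and 0.056 m and z of plain3 in the frame of rig between 0.044 and 0.056 m and horizontal distance between pink1 and pink2 above 0.067 m and horizontal distance between each of pink1, pink2 and pink3 above 0.067 m and horizontal distance between each of pink1, pink2, pink3 and pink4 above 0.067 m and horizontal distance between plain1 and plain2 above 0.067 m and horizontal distance between each of plain1, plain2 and plain3 above 0.067 m and value of joint brake below 0.06 rad and value of joint release below 0.002 m); the robot touches nothing.
It fails at once if a paint tin or the brush pot is shifted by more than 2 cm (distance of any of pink_tin, blue_tin, brush_pot from where it was at the start of the episode above 0.02 m).
Of pink1, pink2, pink3, pink4 only 3 to 4 are there at a start; the rules pass over those that are not, and their reading is None.
Of plain1, plain2, plain3 only 2 to 3 are there at a start; the rules pass over those that are not, and their reading is None.
At some moment in a run one of pink1, pink2, pink3, pink4, plain1, plain2, plain3 may be knocked a few centimetres aside while the robot is not near it.
Once in a run the grip may slacken for a moment while it holds something.
It also fails if it takes over 208 s, if anything falls off the work surface, if the arm or the gripper's body presses on something with over 40 N, if the wrist force passes 120 N, or if a joint passes its speed limit or range.

## Working session

There is one attempt and no reset: what is moved stays moved. The work goes in short steps, Python scripts to look and compute and a tool call to move; the robot and the scene stay as the last step left them, time stands still between calls to the robot, and variables do not carry over. Pictures are saved under pics/ and viewed, and the job is handed in when it is done.

Besides the shell and the picture viewer there is one more tool, called after "Emit:" as name([rows], argument=value, ...), one row to a line, values as JSON. step_arm: Moves the arm, as the interface text tells. Shifts and turns lie within -1 to 1; 1 stands for 400 mm of shift or pi/2 rad of turn. Its arguments: {"type":"object","properties":{"series":{"type":"array","items":{"type":"array","items":{"type":"number","minimum":-1,"maximum":1}}},"jaw":{"type":"number"}},"required":["series"]}

```bash
ls; mkdir -p pics
python3 - <<'E'
from bench import arm
import cv2
print(arm.read_state(), arm.hold_point_z)
for n in ["scene","side","wrist"]:
    d=arm.get_image(n); cv2.imwrite(f"pics/{n}0.png",d["image"][:,:,::-1]); print(n,d["camera_matrix"],d["world_from_camera"].round(4).tolist(), [k for k in d])
E
```

```text
pics
{'clock': 0.0, 'joints': array([ 1.42960110e+00,  3.85579247e-01,  6.64896515e-03, -5.23063993e-04,
       -1.19398358e+00, -2.58586325e-01]), 'joint_vel': array([ 0.00152585, -0.00052624, -0.00090538, -0.000878  ,  0.00076583,
       -0.00142208]), 'joint_efforts': array([ 1.18432778e-03, -3.92282474e+01,  1.88405067e+01,  4.18628007e+00,
       -4.67404825e-03,  6.70877327e-06]), 'position': array([243.01921682, 575.1979958 , 230.21335985]), 'ee_rot': array([ 9.80068530e-01, -1.98656731e-01, -1.80553596e-04,  1.07120337e-03]), 'contact_force': array([ 0.27265174, -0.41314151,  0.40322135]), 'wrist_torque': array([-0.00293882, -0.05742965,  0.04573838]), 'gripper_width': 85.44048713103084} 18.700000000000003
scene [[379.60392516   0.         250.98080689]
 [  0.         379.60392516 193.05926553]
 [  0.           0.           1.        ]] [[-0.531, -0.5868, 0.6112, 1251.5325], [0.8473, -0.3652, 0.3855, 377.5162], [-0.003, 0.7227, 0.6912, 904.2815], [0.0, 0.0, 0.0, 1.0]] ['image', 'camera_matrix', 'world_from_camera']
side [[477.88517039   0.         257.1537362 ]
 [  0.         477.88517039 187.82274734]
 [  0.           0.           1.        ]] [[-0.9942, 0.0926, -0.0554, 449.01], [-0.1068, -0.7731, 0.6253, 775.2419], [0.0151, 0.6275, 0.7784, 1133.4058], [0.0, 0.0, 0.0, 1.0]] ['image', 'camera_matrix', 'world_from_camera']
wrist [[297.31863964   0.         255.11393679]
 [  0.         297.31863964 195.1716548 ]
 [  0.           0.           1.        ]] [[-0.3901, 0.8838, 0.2584, 308.7853], [-0.9208, -0.375, -0.1072, 548.0042], [0.0022, -0.2798, 0.9601, 372.4687], [0.0, 0.0, 0.0, 1.0]] ['image', 'camera_matrix', 'world_from_camera']
```

View pics/scene0.png

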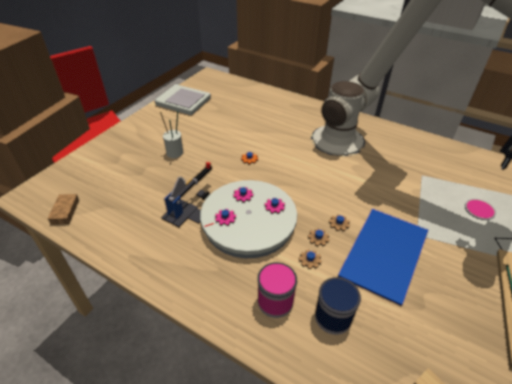

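View pics/side0.png

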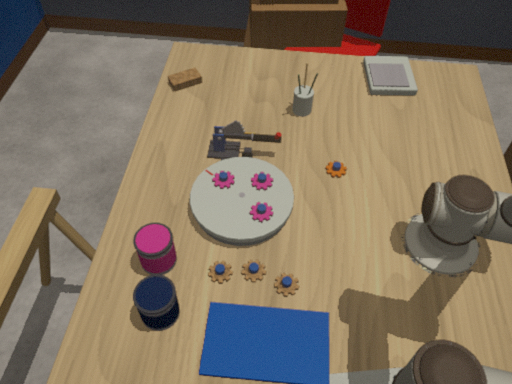

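View pics/wrist0.png

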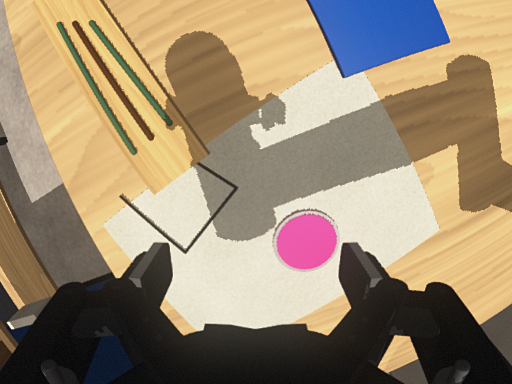

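The scene view shows three pink gears on the disc (235-275, 195-215), three plain gears (310-340, 222-260), the board (385, 255), and the lever with its red tip (208, 166). The side view shows the same objects. The orange gear at (249, 157) is a decoy.

```bash
cat > h.py <<'E'
import numpy as np, cv2
from bench import arm
def ray(d,u,v):
    K=d["camera_matrix"];T=d["world_from_camera"]
    r=np.array([(u-K[0,2])/K[0,0],-(v-K[1,2])/K[1,1],-1.0])
    return T[:3,3],T[:3,:3]@r
def atz(d,u,v,z):
    o,r=ray(d,u,v); return o+r*(z-o[2])/r[2]
def proj(d,p):
    K=d["camera_matrix"];T=d["world_from_camera"]
    q=T[:3,:3].T@(np.asarray(p,float)-T[:3,3]); q=q/-q[2]
    return np.array([K[0,0]*q[0]+K[0,2],-K[1,1]*q[1]+K[1,2]])
def tri(obs):
    A=np.zeros((3,3));b=np.zeros(3)
    for d,u,v in obs:
        o,r=ray(d,u,v);r=r/np.linalg.norm(r);P=np.eye(3)-np.outer(r,r);A+=P;b+=P@o
    p=np.linalg.solve(A,b)
    return p,[np.linalg.norm(proj(d,p)-[u,v]) for d,u,v in obs]
def blobs(d,lo,hi,mn=8):
    h=cv2.cvtColor(d["image"],cv2.COLOR_RGB2HSV)
    m=cv2.inRange(h,np.array(lo),np.array(hi))
    n,l,s,c=cv2.connectedComponentsWithStats(m)
    return [(c[i].round(1).tolist(),int(s[i,4]),s[i,:4].tolist()) for i in range(1,n) if s[i,4]>=mn]
E
python3 - <<'E'
from h import *
for n in ["scene","side"]:
    d=arm.get_image(n); im=d["image"]
    print(n)
    for nm,lo,hi in [("blue",(100,80,30),(130,255,255)),("pink",(150,120,80),(172,255,255)),("red",(0,170,120),(6,255,255)),("orange",(7,200,150),(14,255,255))]:
        for b in blobs(d,lo,hi,10): print(nm,b)
    x0,y0,x1,y1=(150,140,350,290) if n=="scene" else (180,100,340,310)
    c=im[y0:y1,x0:x1]; s=min(800//c.shape[1],600//c.shape[0])
    cv2.imwrite(f"pics/{n}z.png",cv2.resize(c,None,fx=s,fy=s,interpolation=cv2.INTER_CUBIC)[:,:,::-1])
E
```

```text
scene
blue ([249.3, 154.5], 14, [248, 153, 4, 4])
blue ([242.7, 190.5], 31, [240, 188, 6, 7])
blue ([174.4, 207.0], 217, [166, 196, 17, 23])
blue ([274.5, 201.8], 35, [272, 199, 6, 7])
blue ([224.7, 213.3], 37, [222, 210, 6, 8])
blue ([377.8, 261.6], 5892, [322, 210, 106, 101])
blue ([339.8, 219.2], 37, [337, 216, 7, 7])
blue ([318.8, 233.8], 43, [316, 230, 7, 8])
blue ([310.4, 255.6], 51, [307, 252, 8, 8])
blue ([328.9, 315.0], 17, [321, 309, 16, 11])
pink ([242.8, 195.2], 134, [234, 190, 19, 12])
pink ([274.4, 206.3], 146, [265, 200, 19, 13])
pink ([480.1, 208.6], 350, [467, 200, 27, 18])
pink ([225.1, 217.9], 162, [216, 211, 19, 14])
pink ([276.9, 278.5], 867, [259, 264, 36, 31])
pink ([274.7, 304.8], 461, [259, 291, 35, 24])
red ([70.5, 51.8], 122, [51, 46, 41, 12])
red ([89.1, 133.5], 770, [52, 111, 67, 51])
orange ([249.0, 159.2], 44, [243, 156, 13, 7])
side
blue ([16.4, 26.8], 2056, [0, 0, 45, 78])
blue ([219.1, 134.4], 18, [215, 133, 9, 3])
blue ([336.6, 164.9], 28, [334, 163, 6, 5])
blue ([223.0, 175.4], 42, [220, 172, 7, 8])
blue ([261.7, 176.5], 42, [258, 174, 8, 6])
blue ([261.3, 207.5], 48, [258, 204, 8, 8])
blue ([253.3, 267.2], 64, [249, 263, 9, 9])
blue ([219.6, 268.6], 67, [216, 264, 9, 10])
blue ([153.6, 293.1], 960, [136, 277, 37, 33])
blue ([286.3, 281.1], 67, [282, 277, 9, 9])
blue ([266.1, 344.1], 9139, [199, 302, 130, 82])
blue ([174.7, 308.6], 17, [173, 305, 5, 8])
blue ([160.1, 316.1], 13, [155, 314, 10, 4])
blue ([169.7, 319.6], 48, [162, 314, 15, 13])
pink ([223.2, 180.6], 168, [213, 172, 21, 16])
pink ([261.3, 182.0], 171, [251, 174, 21, 15])
pink ([260.9, 212.7], 198, [250, 203, 23, 19])
pink ([152.3, 238.2], 800, [135, 224, 35, 29])
pink ([159.4, 262.1], 477, [139, 245, 37, 28])
red ([341.6, 49.0], 707, [284, 41, 97, 15])
red ([278.4, 134.4], 14, [276, 133, 5, 4])
orange ([335.1, 173.9], 10, [332, 173, 7, 3])
```

```bash
sleep 0
```

```text
(no output)
```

View pics/scenez.png

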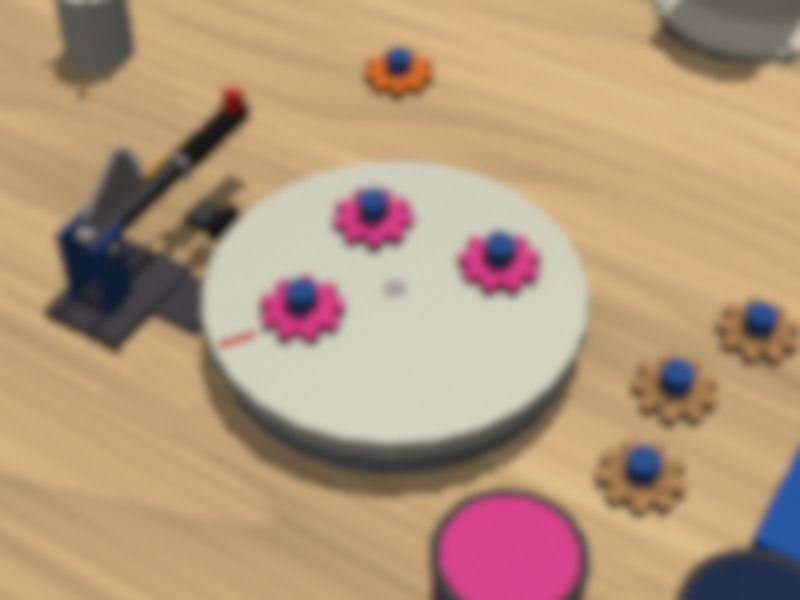

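View pics/sidez.png

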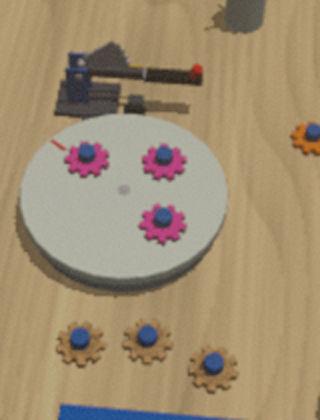

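Run:
```python
from h import *
A=arm.get_image("scene");B=arm.get_image("side")
np.set_printoptions(precision=1,suppress=True)
for n,a,b in [("disc",(248.75,212),(242,194.5)),("p1",(242.7,190.5),(261.7,176.5)),("p2",(274.5,201.8),(261.3,207.5)),("p3",(224.7,213.3),(223,175.4)),
 ("w1",(339.8,219.2),(286.3,281.1)),("w2",(318.8,233.8),(253.3,267.2)),("w3",(310.4,255.6),(219.6,268.6)),("button",(208.2,165.5),(278.4,134.5)),("orange",(249.3,154.5),(336.6,164.9)),("tinpink",(276.9,278.5),(154.5,238)),("tinblue",(339,293.5),(156,293))]:
    p,e=tri([(A,*a),(B,*b)]); print(n,p,np.array(e))
for d in(A,B):
    h=cv2.cvtColor(d["image"],cv2.COLOR_RGB2HSV); m=cv2.inRange(h,np.array((105,150,80)),np.array((125,255,255)))
    cs,_=cv2.findContours(m,0,2); c=max(cs,key=cv2.contourArea); q=cv2.approxPolyDP(c,6,True)[:,0]; print(q.tolist()); 
    for u,v in q: print(atz(d,u,v,12))
```

```text
disc [567.5 -64.1  47.2] [0.9 0.9]
p1 [ 516.4 -119.    70.6] [0.8 0.8]
p2 [506.3  -7.8  69.8] [0.8 0.9]
p3 [ 628.8 -110.7   69.8] [0.7 0.7]
w1 [420.7 182.2  19.4] [0.7 0.8]
w2 [510.1 151.3  19. ] [0.7 0.8]
w3 [597.7 165.4  18.9] [0.6 0.7]
button [ 481.6 -283.    81. ] [1.4 1.6]
orange [ 292.4 -236.    20.3] [0.8 0.9]
tinpink [765.2 143.8 101.2] [1.2 1.2]
tinblue [724.6 292.  102.2] [0.7 0.8]
[[373, 210], [340, 276], [400, 303], [426, 230]]
[320.7 258.2  12. ]
[613.6 265.2  12. ]
[608.6 429.9  12. ]
[317.1 425.1  12. ]
[[211, 303], [200, 374], [328, 383], [327, 313]]
[604.4 259.   12. ]
[600.2 434.5  12. ]
[308.  421.8  12. ]
[312.9 252.6  12. ]
```

Emit:
step_arm([
  [0.6,-1,0,0,0,0.26],
  [0.6,-1,0,0,0,0.26],
  [0.6,-1,0,0,0,0.26],
  [0.6,-1,0,0,0,0.26],
  [0.6,-1,0,0,0,0.26],
  [0.6,-1,0,0,0,0.26],
  [0.6,-1,0,0,0,0.26],
  [0.6,-1,0,0,0,0.26],
  [0.6,-1,0,0,0,0.26],
  [0.6,-1,0,0,0,0.26],
  [0.6,-1,0,0,0,0.26],
  [0.6,-1,0,0,0,0.26],
], jaw=0.2)

```text
clock: 1.35
position: [484.9, 171.4, 231.5]
ee_rot: [1.0, 0.002, 0.0, 0.0]
contact_force: [0.2, 0.5, -0.4]
gripper_width: 51.7
```

Emit:
step_arm([
  [0.1,-1,0,0,0,0],
  [0.1,-1,0,0,0,0],
  [0.1,-1,0,0,0,0],
  [0.1,-1,0,0,0,0],
  [0.1,-1,0,0,0,0],
  [0.1,-1,0,0,0,0],
  [0.1,-1,0,0,0,0],
  [0.1,-1,0,0,0,0],
  [0.1,-1,0,0,0,0],
  [0.1,-1,0,0,0,0],
  [0.1,-1,0,0,0,0],
  [0.1,-1,0,0,0,0],
])

```text
clock: 2.35
position: [523.0, -225.5, 230.7]
ee_rot: [1.0, 0.003, -0.0, -0.0]
contact_force: [-1.1, 0.8, 0.4]
gripper_width: 51.1
```

```bash
cat >> h.py <<'E'
def fray(d,u,v):
    K=d["camera_matrix"];T=d["world_from_camera"]
    x,y=u-K[0,2],v-K[1,2]; r=np.hypot(x,y); t=r/K[0,0]
    k=np.sin(t)/r if r>1e-9 else 0
    return T[:3,3],T[:3,:3]@np.array([x*k,-y*k,-np.cos(t)])
def fatz(d,u,v,z):
    o,r=fray(d,u,v); return o+r*(z-o[2])/r[2]
def fproj(d,p):
    K=d["camera_matrix"];T=d["world_from_camera"]
    q=T[:3,:3].T@(np.asarray(p,float)-T[:3,3]); x,y,z=q[0],-q[1],-q[2]
    r=np.hypot(x,y); t=np.arctan2(r,z); k=K[0,0]*t/r
    return np.array([x*k+K[0,2],y*k+K[1,2]])
def st():
    s=arm.read_state(); np.set_printoptions(precision=2,suppress=True)
    from scipy.spatial.transform import Rotation as R
    m=R.from_quat(s["ee_rot"]).as_matrix()
    print("t",round(s["clock"],2),"pos",s["position"],"yaw",round(float(np.arctan2(m[1,0],m[0,0])),4),"z",m[:,2],"F",s["contact_force"],"w",round(s["gripper_width"],1),"q",s["joints"])
def snap(n,f):
    d=arm.get_image(n); cv2.imwrite(f"pics/{f}.png",cv2.resize(d["image"],None,fx=1.5,fy=1.5,interpolation=cv2.INTER_CUBIC)[:,:,::-1]); return d
E
python3 - <<'E'
from h import *
st(); d=snap("wrist","w1")
for nm,p in [("btn",(481.6,-283,81)),("disc",(567.5,-64.1,50))]: print(nm,fproj(d,p)*1.5)
E
```

```text
t 2.35 pos [ 523.   -225.48  230.72] yaw 0.0056 z [-0.  0. -1.] F [-1.1   0.83  0.43] w 51.1 q [-0.12  0.29 -0.13 -0.   -1.15  1.7 ]
btn [463.87 330.32]
disc [175.7 208.4]
```

View pics/w1.png

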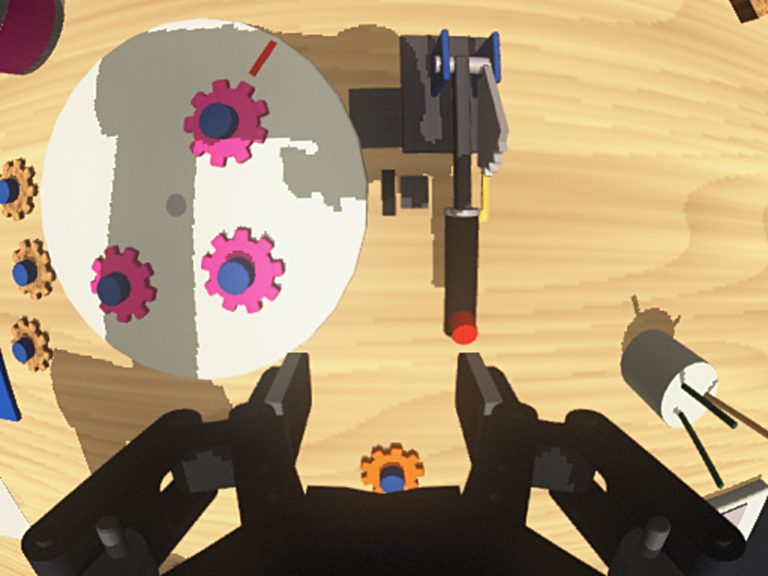

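Run:
```python
from h import *
d=arm.get_image("wrist")
for nm,u,v,z in [("btn",463.5,326,93),("collar",461.5,212,82),("gripmid?",461,270,82),("leverstem",462,110,75),("pivotpin",463,64,70),("bracket L",446,50,85),("bracket R",495,52,85),("disc",176,205,50),("hubA",236,276,78),("hubB",113,287,78),("hubC",215,121,78),
 ("w1",24,350,28),("w2",24,272,28),("w3",8,190,28)]: print(nm,fatz(d,u/1.5,v/1.5,z))
print(fproj(d,(0,0,0)))
```

```text
btn [ 489.44371565 -279.19656945   93.        ]
collar [ 565.12841756 -275.87060289   82.        ]
gripmid? [ 525.74244972 -277.23234606   82.        ]
leverstem [ 633.59741213 -275.93502894   75.        ]
pivotpin [ 666.94797271 -277.41420486   70.        ]
bracket L [ 672.34048657 -263.72778445   85.        ]
bracket R [ 673.50035179 -296.09983318   85.        ]
disc [569.90348155 -63.30788923  50.        ]
hubA [ 519.79880785 -120.43223428   78.        ]
hubB [511.41655445 -12.70458788  78.        ]
hubC [ 629.01121866 -109.5031931    78.        ]
w1 [425.05939089 170.84011286  28.        ]
w2 [513.18637048 143.10879516  28.        ]
w3 [598.7948057  153.71553322  28.        ]
[153.22892019 402.99271126]
```

Emit:
step_arm([
  [0.015,-0.1325,0,0,0,0.005],
  [0.015,-0.1325,0,0,0,0.005],
  [0.015,-0.1325,-0.1,0,0,0.005],
  [0.015,-0.1325,-0.2,0,0,0.005],
  [0.015,-0.1325,-0.3,0,0,0.005],
  [0.015,-0.1325,-0.37,0,0,0.005],
  [0.015,-0.1325,-0.41,0,0,0.005],
  [0.015,-0.1325,-0.4375,0,0,0.005],
  [0.015,-0.1325,-0.4375,0,0,0.005],
  [0.015,-0.1325,-0.4375,0,0,0.005],
  [0.015,-0.1325,-0.4375,0,0,0.005],
])

```text
clock: 3.37
position: [530.6, -277.2, 58.0]
ee_rot: [1.0, 0.009, 0.002, 0.001]
contact_force: [0.5, 0.5, -0.4]
gripper_width: 50.9
```

Run:
```python
from h import *
st(); d=snap("wrist","w2"); snap("side","s2")
```

```text
t 3.37 pos [ 530.64 -277.2    58.04] yaw 0.0176 z [ 0. -0. -1.] F [ 0.46  0.52 -0.43] w 50.9 q [-0.21  0.51 -0.27  0.   -0.79  1.8 ]
```

View pics/w2.png

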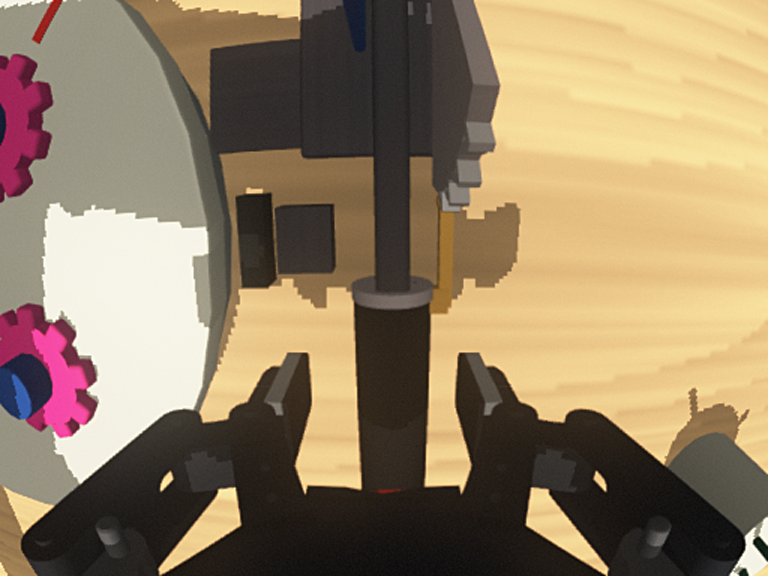

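View pics/s2.png

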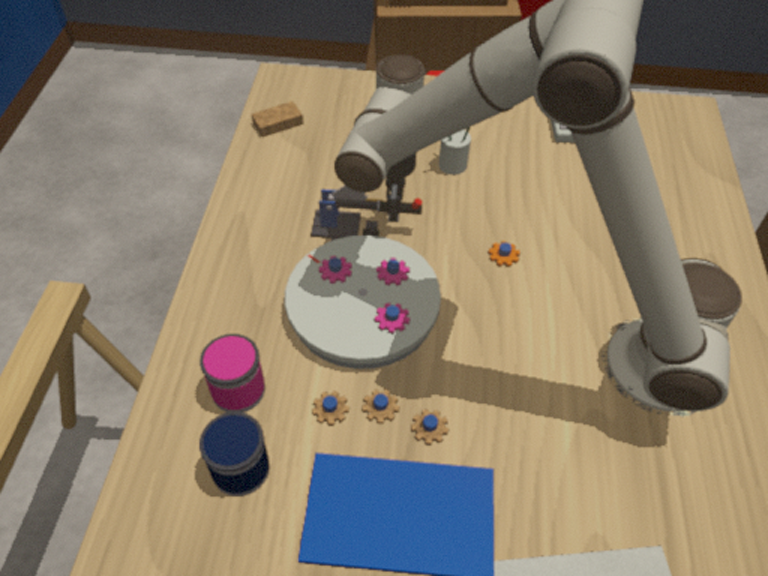

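Emit:
step_arm([
  [0,-0.006,-0.003,0,0,0],
  [0,-0.006,-0.003,0,0,0],
  [0,-0.006,-0.003,0,0,0],
  [0,-0.006,-0.003,0,0,0],
  [0,-0.006,-0.003,0,0,0],
  [0,-0.006,-0.003,0,0,0],
], jaw=-1)

```text
clock: 3.97
position: [529.6, -280.4, 55.8]
ee_rot: [1.0, 0.008, 0.0, 0.001]
contact_force: [-0.3, -2.8, 3.4]
gripper_width: 21.9
```

Run:
```python
from h import *
st()
P=135
for th in np.arange(0.1,0.66,0.1): print(th, P*(1-np.cos(th)), P*np.sin(th))
th=.6
```

```text
t 3.97 pos [ 529.57 -280.38   55.82] yaw 0.0169 z [ 0. -0. -1.] F [-0.3  -2.84  3.39] w 21.9 q [-0.22  0.52 -0.27  0.   -0.78  1.8 ]
0.1 0.6744376874665142 13.4775112473218
0.2 2.6910119914323802 26.820359657333263
0.30000000000000004 6.029573968043192 39.89522789928085
0.4 10.656765809610512 52.57147621166782
0.5 16.526354144799676 64.72244771156741
0.6 23.579691987193424 76.22673390832978
```

Emit:
step_arm([
  [0,-0.005,0.034,0,0.032,0],
  [0.003,-0.005,0.067,0,0.064,0],
  [0.0095,-0.005,0.1,0,0.0955,0],
  [0.019,-0.005,0.132,0,0.127,0],
  [0.032,-0.005,0.163,0,0.159,0],
  [0.043,-0.005,0.184,0,0.181,0],
  [0.051,-0.005,0.198,0,0.197,0],
  [0.051,-0.005,0.198,0,0.197,0],
  [0.051,-0.005,0.198,0,0.197,0],
  [0.051,-0.005,0.198,0,0.197,0],
])

```text
clock: 4.8
position: [549.1, -279.9, 131.0]
ee_rot: [0.988, 0.008, -0.154, -0.003]
contact_force: [3.8, 5.5, -12.6]
gripper_width: 21.8
```

Run:
```python
from h import *
st(); snap("wrist","w3"); d=arm.get_image("side")
c=d["image"][90:210,180:340]; cv2.imwrite("pics/s3.png",cv2.resize(c,None,fx=4,fy=4,interpolation=cv2.INTER_CUBIC)[:,:,::-1])
```

```text
t 4.8 pos [ 549.08 -279.87  130.97] yaw 0.0172 z [-0.31  0.   -0.95] F [  3.83   5.54 -12.58] w 21.8 q [-0.18  0.6   0.04  0.05 -1.33  1.75]
```

View pics/w3.png

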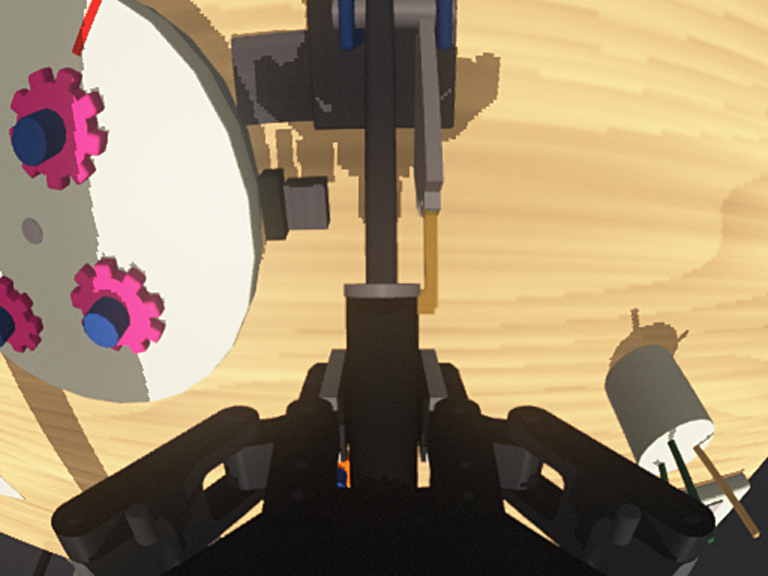

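View pics/s3.png

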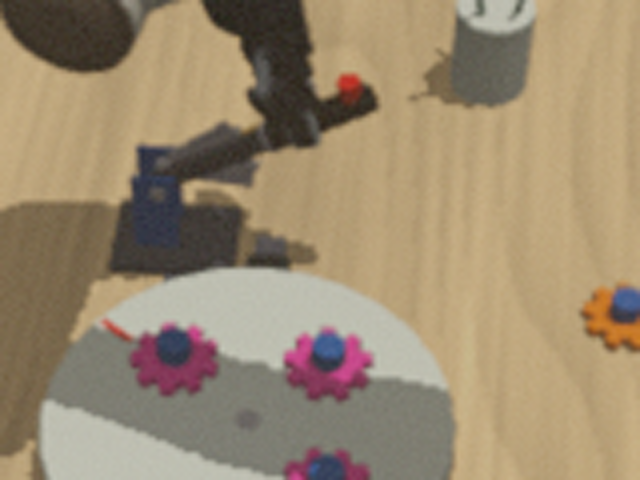

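Emit:
step_arm([
  [0.006,0,0.012,0,0,0],
  [0.006,0,0.012,0,0,0],
  [0.006,0,0.012,0,0,0],
  [0.006,0,0.012,0,0,0],
])

```text
clock: 5.23
position: [552.9, -279.7, 136.6]
ee_rot: [0.988, 0.008, -0.153, -0.003]
contact_force: [5.0, 5.0, -15.7]
gripper_width: 21.9
```

Emit:
step_arm([
  [0,0,0,0,0,0],
  [0,0,0,0,0,0],
  [0,0,0,0,0,0],
  [0,0,0,0,0,0],
  [0,0,0,0,0,0],
], jaw=0.2)

```text
clock: 5.65
position: [552.2, -282.4, 140.6]
ee_rot: [0.988, 0.008, -0.153, -0.001]
contact_force: [0.0, 1.0, 0.5]
gripper_width: 50.9
```

Run:
```python
from h import *
st(); snap("wrist","w4"); d=arm.get_image("side")
c=d["image"][90:210,180:340]; cv2.imwrite("pics/s4.png",cv2.resize(c,None,fx=4,fy=4,interpolation=cv2.INTER_CUBIC)[:,:,::-1])
```

```text
t 5.65 pos [ 552.24 -282.35  140.64] yaw 0.0167 z [-0.3  -0.   -0.95] F [0.01 0.97 0.52] w 50.9 q [-0.18  0.59  0.06  0.06 -1.34  1.75]
```

View pics/w4.png

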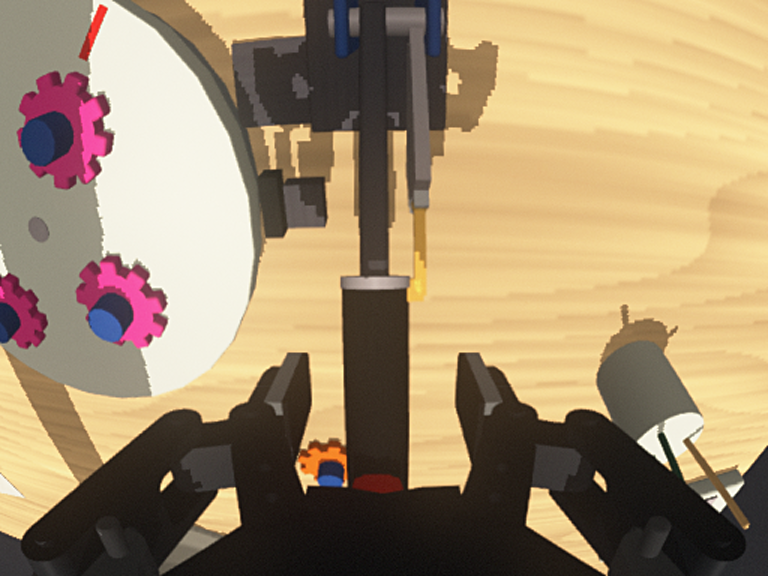

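View pics/s4.png

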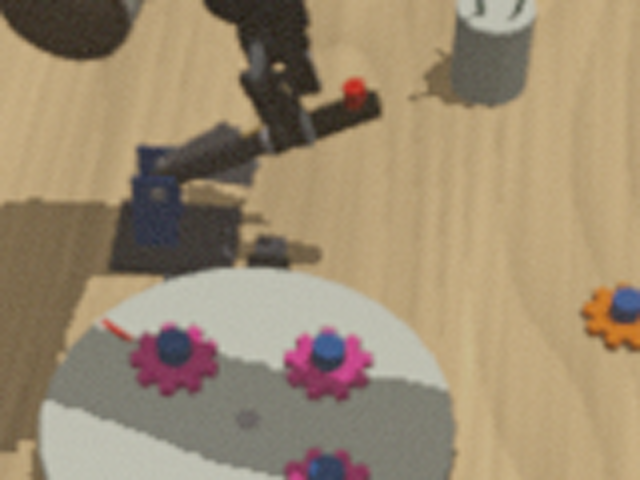

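Run:
```python
from h import *
d=arm.get_image("side"); e=arm.get_image("scene")
b=[x for x in blobs(d,(0,170,120),(6,255,255),4) if 80<x[0][1]<150]; print(b)
for th in (0,.36,.45,.54,.72):
    p=np.array([664-184*np.cos(th)+19*np.sin(th),-279,70+184*np.sin(th)+19*np.cos(th)]); print(th,p,proj(d,p),proj(e,p))
c=e["image"][110:250,140:300]; cv2.imwrite("pics/c4.png",cv2.resize(c,None,fx=4,fy=4,interpolation=cv2.INTER_CUBIC)[:,:,::-1])
```

```text
[([268.0, 111.7], 18, [266, 110, 5, 4])]
0 [ 480. -279.   89.] [278.56975675 135.15167478] [208.51001527 162.59494152]
0.36 [ 498.48819488 -279.          152.60049857] [273.45832302 119.40521434] [203.52496442 150.41937387]
0.45 [ 506.58207832 -279.          167.14215322] [270.93944824 115.54322073] [201.58734464 148.09944458]
0.54 [ 515.95018647 -279.          180.89748741] [267.9409866  111.78619683] [199.37852607 146.12776008]
0.72 [ 538.19605461 -279.          205.6110885 ] [260.58634647 104.74240409] [194.17756983 143.3431652 ]
```

View pics/c4.png

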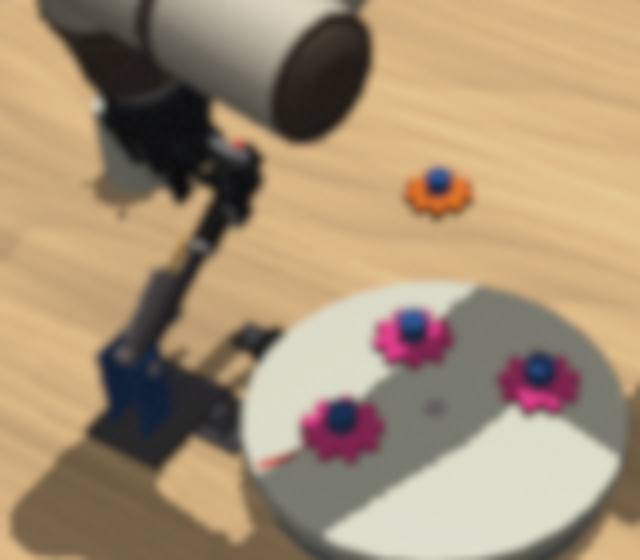

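Emit:
step_arm([
  [0.03,0,0.095,0,0,0],
  [0.06,0,0.19,0,0,0],
  [0.0825,0,0.262,0,0,0],
  [0.06,0.1,0.25,0,-0.07,0],
  [0.0,0.2,0.24,0,-0.14,0],
  [-0.06,0.3,0.23,0,-0.197,0],
  [-0.1,0.4,0.225,0,-0.197,0],
  [-0.1,0.5,0.225,0,-0.197,0],
  [-0.1,0.54,0.225,0,-0.197,0],
  [-0.1,0.54,0.225,0,-0.197,0],
  [-0.1,0.54,0.225,0,-0.197,0],
])

```text
clock: 6.77
position: [512.0, -64.6, 229.7]
ee_rot: [1.0, 0.01, 0.0, 0.0]
contact_force: [0.4, -0.4, 0.1]
gripper_width: 51.1
```

Run:
```python
from h import *
st(); snap("wrist","w5")
```

```text
t 6.77 pos [511.98 -64.56 229.73] yaw 0.0194 z [ 0. -0. -1.] F [ 0.39 -0.43  0.14] w 51.1 q [ 0.19  0.2  -0.26  0.   -1.11  1.4 ]
```

View pics/w5.png

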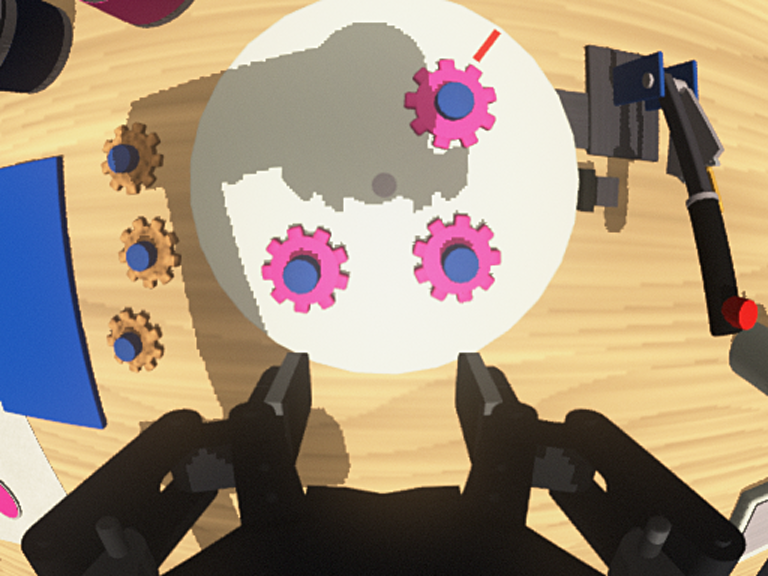

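```bash
cat >> h.py <<'E'
def hubs(d,lo=(100,110,30),hi=(130,255,255)):
    "hub blobs (full-res px) in wrist image"
    return [b for b in blobs(d,lo,hi,60)]
E
python3 - <<'E'
from h import *
d=arm.get_image("wrist")
print("disc",fatz(d,384/1.5,186/1.5,50))
# visible blob centroid = between top and side; use wheel centers by eye too
for nm,u,v,wu,wv,z in [("A",461,262,456,257,50),("B",302,273,306,268,50),("C",456,100,450,105,50),("w1",126,346,136,340,0),("w2",140,257,150,252,0),("w3",122,158,133,158,0)]:
    print(nm,"top",fatz(d,u/1.5,v/1.5,z+28)[:2],"wheel",fatz(d,wu/1.5,wv/1.5,z+10)[:2])
for b in hubs(d): print(b)
# board corners
for u,v in [(62,156),(105,427)]: print(fatz(d,u/1.5,v/1.5,12))
E
```

```text
disc [569.18308933 -65.26954648  50.        ]
A top [ 520.51684635 -118.42179645] wheel [ 520.25769835 -117.87876224]
B top [510.98575712 -10.05336916] wheel [510.31740665  -9.80791817]
C top [ 629.2906071  -111.02865222] wheel [ 628.25504379 -109.76642251]
w1 top [426.67525481 176.31936993] wheel [425.71803925 175.12864423]
w2 top [512.16335115 146.27752012] wheel [512.95733512 145.70113491]
w3 top [599.38281283 158.88148296] wheel [599.11024223 158.29360953]
([445.0, 53.7], 435, [417, 34, 48, 39])
([302.4, 66.2], 440, [291, 55, 24, 24])
([26.1, 202.6], 8638, [0, 105, 70, 181])
([90.9, 171.6], 206, [84, 163, 15, 18])
([306.3, 176.5], 395, [295, 166, 23, 22])
([199.0, 184.1], 388, [188, 174, 23, 22])
([82.0, 232.8], 155, [76, 225, 13, 16])
[609.81531625 243.50251914  12.        ]
[316.36025522 243.2594206   12.        ]
```

Emit:
step_arm([
  [0.021,-0.134,-0.08,0,0,0],
  [0.021,-0.134,-0.16,0,0,0],
  [0.021,-0.134,-0.24,0,0,0],
  [0.021,-0.134,-0.32,0,0,0],
  [0.021,-0.134,-0.38,0,0,0],
  [0.021,-0.134,-0.41,0,0,0],
  [0.021,-0.134,-0.418,0,0,0],
  [0.021,-0.134,-0.418,0,0,0],
  [0.021,-0.134,-0.418,0,0,0],
])

```text
clock: 7.62
position: [521.2, -120.1, 62.5]
ee_rot: [1.0, 0.008, 0.001, 0.0]
contact_force: [-0.4, 0.6, 0.2]
gripper_width: 51.0
```

Run:
```python
from h import *
st(); snap("wrist","w6")
```

```text
t 7.62 pos [ 521.22 -120.06   62.49] yaw 0.0157 z [ 0. -0. -1.] F [-0.4   0.63  0.17] w 51.0 q [ 0.08  0.42 -0.43  0.   -0.72  1.51]
```

View pics/w6.png

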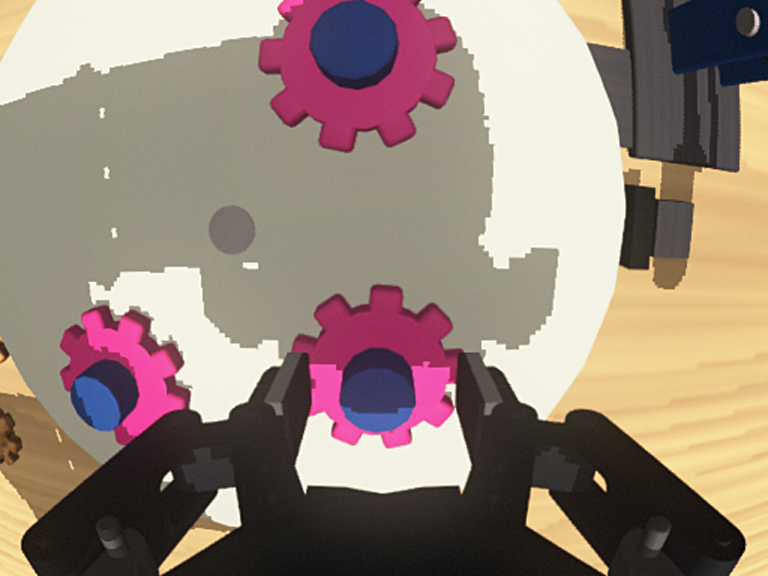

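Emit:
step_arm([
  [0,0,0,0,0,0],
  [0,0,0,0,0,0],
  [0,0,0,0,0,0],
  [0,0,0,0,0,0],
  [0,0,0,0,0,0],
  [0,0,0.08,0,0,0],
  [0,0.02,0.18,0,0,0],
  [0,0.1,0.22,0,0,0],
  [0,0.2,0.22,0,0,0],
  [0,0.3,0.22,0,0,0],
  [0,0.4,0.22,0,0,0],
  [0,0.5,0.22,0,0,0],
], jaw=-1)

```text
clock: 8.67
position: [519.9, 82.5, 150.3]
ee_rot: [1.0, 0.008, 0.0, -0.0]
contact_force: [0.8, -0.5, -0.4]
gripper_width: 23.7
```

Run:
```python
from h import *
st(); snap("wrist","w7")
```

```text
t 8.67 pos [519.87  82.51 150.3 ] yaw 0.0161 z [ 0.  0. -1.] F [ 0.81 -0.52 -0.35] w 23.7 q [ 0.47  0.29 -0.35 -0.   -0.93  1.12]
```

View pics/w7.png

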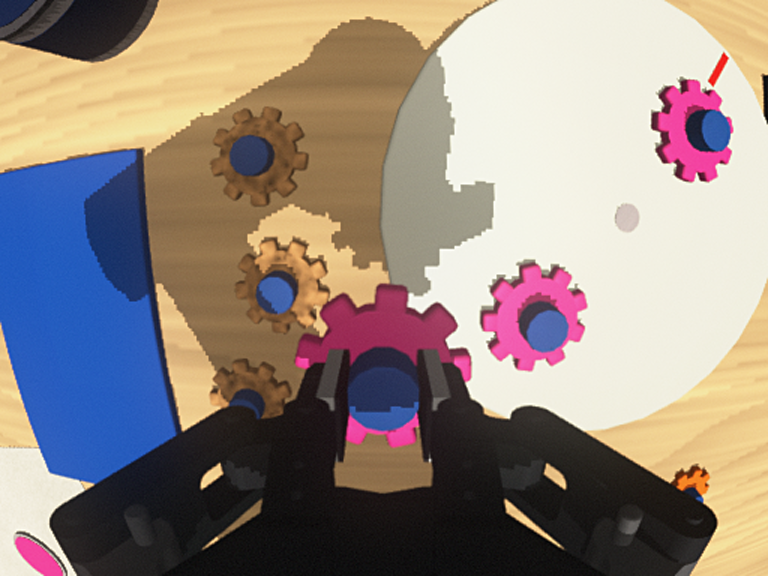

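Emit:
step_arm([
  [-0.12,0.65,0,0,0,0],
  [-0.12,0.65,0,0,0,0],
  [-0.12,0.65,0,0,0,0],
  [-0.12,0.65,0,0,0,0],
  [-0.12,0.65,0,0,0,0],
  [-0.12,0.65,0,0,0,0],
  [-0.12,0.65,0,0,0,0],
  [-0.12,0.65,0,0,0,0],
  [-0.12,0.65,0,0,0,0],
])

```text
clock: 9.47
position: [471.8, 340.9, 149.4]
ee_rot: [1.0, 0.009, -0.001, 0.0]
contact_force: [-0.5, -0.1, -0.7]
gripper_width: 23.4
```

Run:
```python
from h import *
st(); snap("wrist","w8")
```

```text
t 9.47 pos [471.76 340.93 149.39] yaw 0.0179 z [-0. -0. -1.] F [-0.53 -0.09 -0.71] w 23.4 q [ 0.9   0.38 -0.21 -0.   -0.97  0.69]
```

View pics/w8.png

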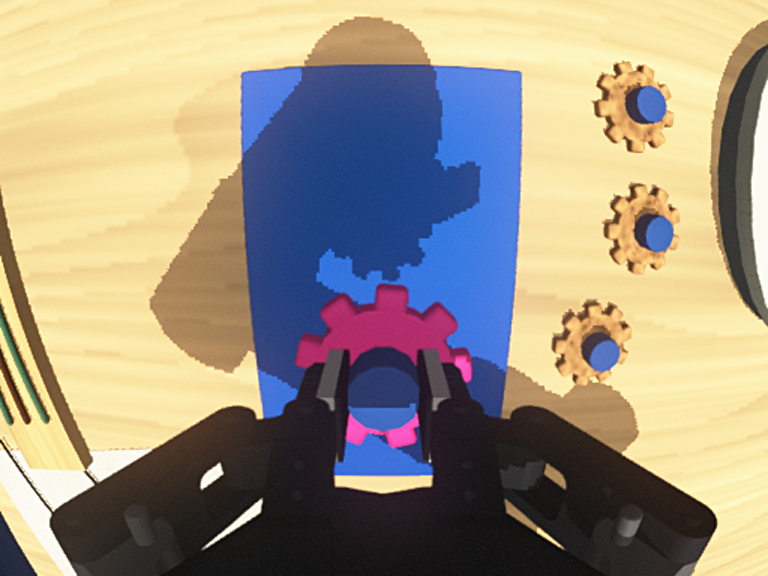

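Run:
```python
from h import *
d=arm.get_image("wrist")
for n,u,v,z in [("fl",241,72,12),("fr",521,72,12),("ml",247,270,12),("mr",519,270,12),("nearmid",383,475,12),("nl",270,440,12),
 ("w1",600,351,28),("w2",655,232,28),("w3",647,103,28)]: print(n,fatz(d,u/1.5,v/1.5,z))
```

```text
fl [606.4199729  432.19747061  12.        ]
fr [609.01993764 254.26330801  12.        ]
ml [475.92393252 430.17989009  12.        ]
mr [478.72584555 249.45178436  12.        ]
nearmid [311.08546508 337.20514073  12.        ]
nl [341.6941828 425.0133895  12.       ]
w1 [425.90373822 186.32026449  28.        ]
w2 [512.1615077  155.37869525  28.        ]
w3 [598.43682774 168.80280441  28.        ]
```

Emit:
step_arm([
  [0.1,0.003,0,0,0,0],
  [0.195,0.003,-0.05,0,0,0],
  [0.195,0.003,-0.13,0,0,0],
  [0.195,0.003,-0.21,0,0,0],
  [0.195,0.003,-0.27,0,0,0],
  [0.195,0.003,-0.295,0,0,0],
  [0.195,0.003,-0.305,0,0,0],
  [0.195,0.003,-0.31,0,0,0],
  [0.195,0.003,-0.31,0,0,0],
])

```text
clock: 10.32
position: [551.3, 342.1, 27.3]
ee_rot: [1.0, 0.008, 0.001, -0.001]
contact_force: [-0.3, -0.2, -1.3]
gripper_width: 23.5
```

Emit:
step_arm([
  [0,0,0,0,0,0],
  [0,0,0,0,0,0],
  [0,0,0,0,0,0],
  [0,0,0,0,0,0],
  [0,0,0.08,0,0,0],
  [0,0,0.18,0,0,0],
  [0,0,0.28,0,0,0],
  [-0.05,-0.1,0.35,0,0,0],
  [-0.05,-0.2,0.4,0,0,0],
  [-0.05,-0.3,0.4,0,0,0],
  [-0.05,-0.4,0.4,0,0,0],
], jaw=0.2)

```text
clock: 11.23
position: [530.8, 190.3, 188.7]
ee_rot: [1.0, 0.009, 0.002, -0.001]
contact_force: [0.6, -0.3, 0.4]
gripper_width: 51.3
```

Run:
```python
from h import *
st(); snap("wrist","w9")
```

```text
t 11.23 pos [530.76 190.3  188.71] yaw 0.0189 z [ 0.  0. -1.] F [ 0.59 -0.32  0.4 ] w 51.3 q [ 0.63  0.31 -0.21  0.   -1.04  0.96]
```

View pics/w9.png

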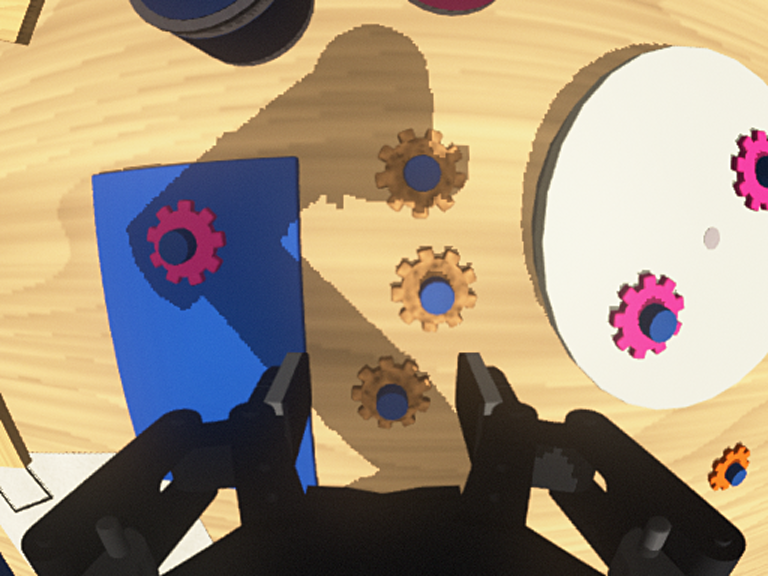

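Run:
```python
from h import *
d=arm.get_image("wrist")
for n,u,v,z in [("w1",391,404,28),("w2",437,296,28),("w3",422,172,28),("pinkA",177,246,40),("B",661,324,78),("disc",712,238,50)]: print(n,fatz(d,u/1.5,v/1.5,z))
st()
```

```text
w1 [421.94393423 175.97085764  28.        ]
w2 [510.09819861 144.92253346  28.        ]
w3 [596.69129537 158.18734053  28.        ]
pinkA [548.32462082 329.83500294  40.        ]
B [506.26253852 -10.51687235  78.        ]
disc [565.8393618  -71.74063599  50.        ]
t 11.33 pos [529.59 186.2  187.28] yaw 0.0117 z [ 0.  0. -1.] F [ 0.24 -0.22  0.5 ] w 51.1 q [ 0.63  0.31 -0.22 -0.   -1.04  0.96]
```

Emit:
step_arm([
  [-0.05,-0.1,0,0,0,0],
  [-0.05,-0.2,0,0,0,0],
  [-0.05,-0.3,0,0,0,0],
  [-0.05,-0.4,0,0,0,0],
  [-0.05,-0.5,-0.03,0,0,0],
  [-0.05,-0.5,-0.12,0,0,0],
  [-0.05,-0.5,-0.21,0,0,0],
  [-0.05,-0.5,-0.28,0,0,0],
  [-0.05,-0.5,-0.315,0,0,0],
  [-0.05,-0.5,-0.315,0,0,0],
  [-0.05,-0.5,-0.315,0,0,0],
])

```text
clock: 12.25
position: [510.7, -9.0, 59.4]
ee_rot: [1.0, 0.009, -0.0, 0.0]
contact_force: [-0.4, 0.5, -0.7]
gripper_width: 50.9
```

Run:
```python
from h import *
st(); snap("wrist","w10")
```

```text
t 12.25 pos [510.74  -9.04  59.45] yaw 0.0171 z [-0. -0. -1.] F [-0.39  0.48 -0.65] w 50.9 q [ 0.3   0.39 -0.49  0.   -0.69  1.29]
```

View pics/w10.png

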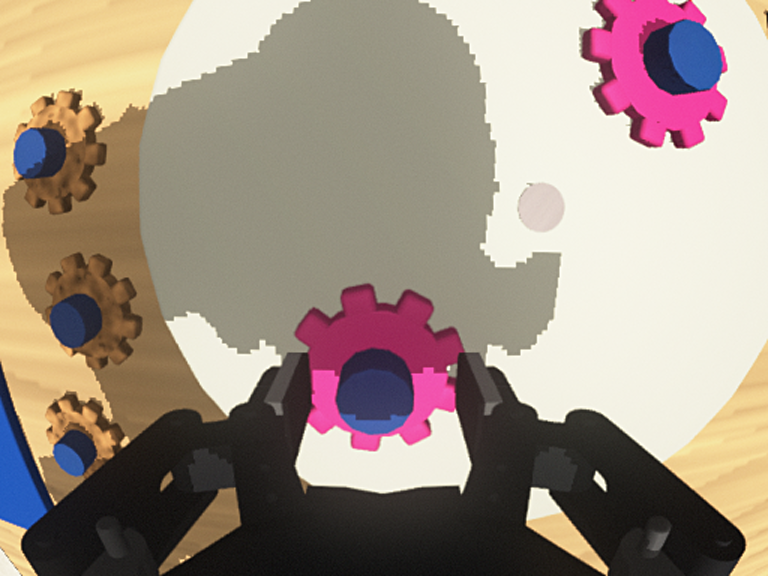

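Emit:
step_arm([
  [0,0,0.008,0,0,0],
  [0,0,0.008,0,0,0],
  [0,0,0.008,0,0,0],
  [0,0,0.008,0,0,0],
  [0,0,0.008,0,0,0],
  [0,0,0.09,0,0,0],
  [0,0.02,0.18,0,0,0],
  [0,0.1,0.22,0,0,0],
  [-0.02,0.2,0.22,0,0,0],
  [-0.04,0.3,0.22,0,0,0],
  [-0.06,0.4,0.22,0,0,0],
  [-0.08,0.5,0.22,0,0,0],
], jaw=-1)

```text
clock: 13.3
position: [477.6, 192.3, 148.1]
ee_rot: [1.0, 0.008, 0.0, -0.0]
contact_force: [1.4, 0.5, -0.7]
gripper_width: 23.1
```

Emit:
step_arm([
  [-0.02,0.1,0,0,0,0],
  [-0.046,0.2,0,0,0,0],
  [-0.046,0.3,0,0,0,0],
  [-0.046,0.372,0,0,0,0],
  [-0.046,0.372,0,0,0,0],
  [-0.046,0.372,0,0,0,0],
])

```text
clock: 13.8
position: [459.4, 340.8, 147.1]
ee_rot: [1.0, 0.009, -0.0, 0.0]
contact_force: [-0.0, -0.8, -0.4]
gripper_width: 23.4
```

Run:
```python
from h import *
st(); snap("wrist","w11")
```

```text
t 13.8 pos [459.44 340.77 147.12] yaw 0.0186 z [-0. -0. -1.] F [-0.01 -0.78 -0.41] w 23.4 q [ 0.92  0.37 -0.24 -0.   -0.96  0.67]
```

View pics/w11.png

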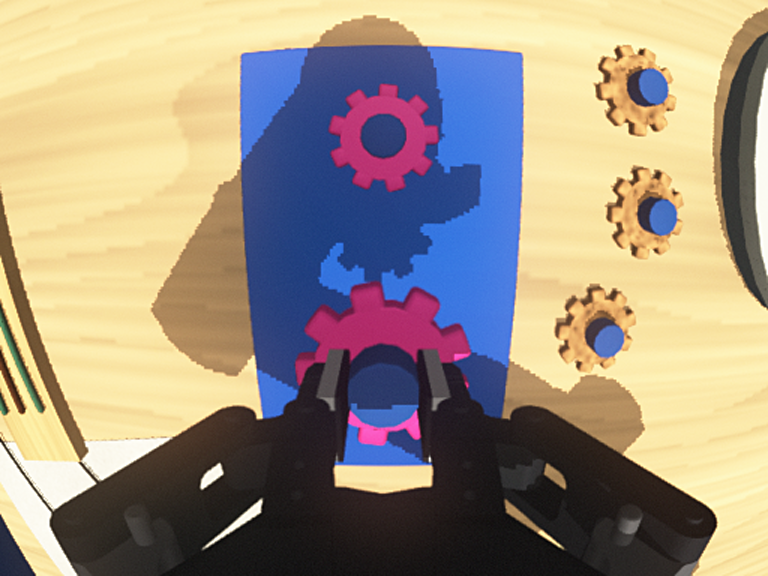

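Emit:
step_arm([
  [0,0,-0.08,0,0,0],
  [0,0,-0.16,0,0,0],
  [0,0,-0.24,0,0,0],
  [0,0,-0.28,0,0,0],
  [0,0,-0.295,0,0,0],
  [0,0,-0.303,0,0,0],
  [0,0,-0.303,0,0,0],
  [0,0,-0.303,0,0,0],
])

```text
clock: 14.52
position: [461.0, 339.8, 27.9]
ee_rot: [1.0, 0.008, 0.001, -0.001]
contact_force: [1.1, 0.6, -0.2]
gripper_width: 23.4
```

Emit:
step_arm([
  [0,0,0,0,0,0],
  [0,0,0,0,0,0],
  [0,0,0,0,0,0],
  [0,0,0,0,0,0],
  [0,0,0.08,0,0,0],
  [0,0,0.18,0,0,0],
  [0,0,0.28,0,0,0],
  [0.03,-0.1,0.35,0,0,0],
  [0.06,-0.2,0.4,0,0,0],
  [0.09,-0.3,0.4,0,0,0],
  [0.12,-0.4,0.4,0,0,0],
  [0.15,-0.5,0.4,0,0,0],
], jaw=0.2)

```text
clock: 15.52
position: [516.9, 150.0, 187.8]
ee_rot: [1.0, 0.009, 0.001, -0.001]
contact_force: [0.2, 0.3, -0.4]
gripper_width: 50.9
```

Emit:
step_arm([
  [0.03,-0.1,0,0,0,0],
  [0.06,-0.2,0,0,0,0],
  [0.1,-0.3,0,0,0,0],
  [0.15,-0.4,0,0,0,0],
  [0.2,-0.5,0,0,0,0],
  [0.25,-0.6,0,0,0,0],
  [0.27,-0.63,0,0,0,0],
  [0.27,-0.63,0,0,0,0],
  [0.27,-0.63,0,0,0,0],
])

```text
clock: 16.27
position: [624.5, -102.1, 185.7]
ee_rot: [1.0, 0.007, -0.0, -0.0]
contact_force: [-0.9, 0.8, 0.6]
gripper_width: 51.2
```

Run:
```python
from h import *
st(); snap("wrist","w12")
```

```text
t 16.27 pos [ 624.54 -102.07  185.69] yaw 0.0137 z [-0.  0. -1.] F [-0.86  0.81  0.64] w 51.2 q [ 0.09  0.43 -0.04 -0.   -1.1   1.49]
```

View pics/w12.png

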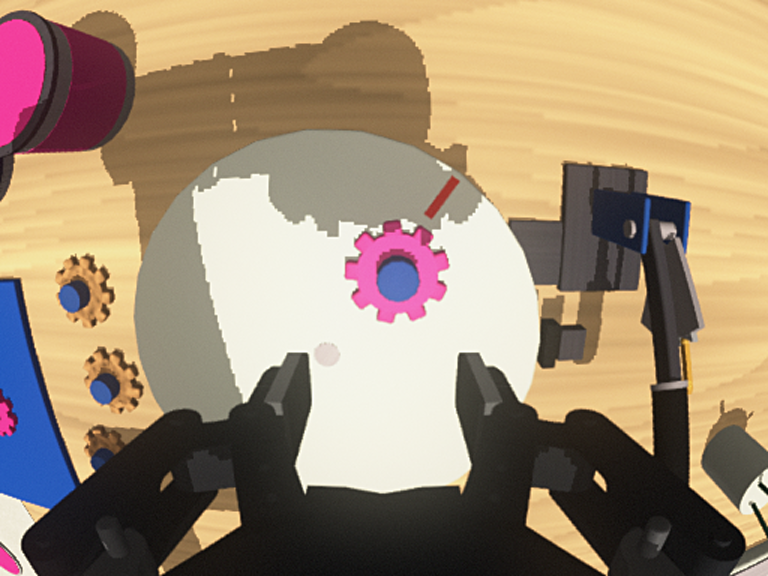

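Emit:
step_arm([
  [0.011,-0.02,-0.08,0,0,0],
  [0.011,-0.02,-0.16,0,0,0],
  [0.011,-0.02,-0.24,0,0,0],
  [0.011,-0.02,-0.29,0,0,0],
  [0.011,-0.02,-0.309,0,0,0],
  [0.011,-0.02,-0.309,0,0,0],
  [0.011,-0.02,-0.309,0,0,0],
])

```text
clock: 16.9
position: [629.6, -107.9, 64.0]
ee_rot: [1.0, 0.009, 0.001, 0.0]
contact_force: [0.8, 0.0, -0.3]
gripper_width: 51.3
```

Run:
```python
from h import *
st(); snap("wrist","w13")
```

```text
t 16.9 pos [ 629.62 -107.87   64.  ] yaw 0.0183 z [ 0. -0. -1.] F [ 0.82  0.04 -0.35] w 51.3 q [ 0.08  0.56 -0.16  0.   -0.85  1.51]
```

View pics/w13.png

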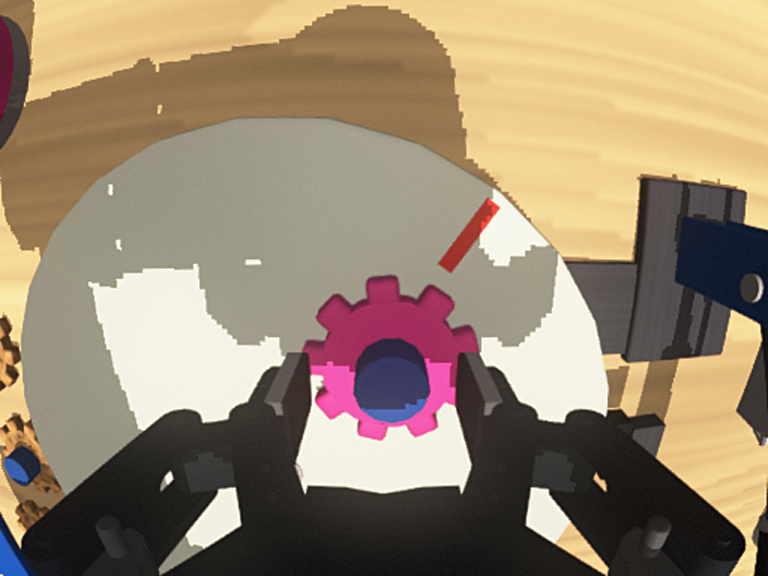

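Emit:
step_arm([
  [0.004,-0.006,-0.003,0,0,0],
  [0.004,-0.006,-0.003,0,0,0],
  [0.004,-0.006,-0.003,0,0,0],
  [0.004,-0.006,-0.003,0,0,0],
  [0.004,-0.006,-0.003,0,0,0],
  [0.004,-0.006,0.08,0,0,0],
  [0.0,0.02,0.18,0,0,0],
  [-0.05,0.1,0.22,0,0,0],
  [-0.1,0.18,0.22,0,0,0],
  [-0.15,0.26,0.22,0,0,0],
  [-0.2,0.34,0.22,0,0,0],
  [-0.25,0.42,0.22,0,0,0],
], jaw=-1)

```text
clock: 17.95
position: [527.6, 60.3, 151.0]
ee_rot: [1.0, 0.008, 0.0, -0.0]
contact_force: [-0.3, 0.1, -0.6]
gripper_width: 23.4
```

Emit:
step_arm([
  [-0.05,0.08,0,0,0,0],
  [-0.1,0.16,0,0,0,0],
  [-0.15,0.24,0,0,0,0],
  [-0.2,0.32,0,0,0,0],
  [-0.25,0.4,0,0,0,0],
  [-0.3,0.48,0,0,0,0],
  [-0.35,0.56,0,0,0,0],
  [-0.39,0.64,0,0,0,0],
  [-0.39,0.69,0,0,0,0],
  [-0.39,0.69,0,0,0,0],
  [-0.39,0.69,0,0,0,0],
])

```text
clock: 18.87
position: [372.4, 335.9, 150.6]
ee_rot: [1.0, 0.009, -0.0, 0.0]
contact_force: [-0.7, -0.4, -0.7]
gripper_width: 23.7
```

Run:
```python
from h import *
st(); snap("wrist","w14")
```

```text
t 18.87 pos [372.4  335.89 150.58] yaw 0.018 z [-0. -0. -1.] F [-0.65 -0.35 -0.71] w 23.7 q [ 1.06  0.26 -0.41 -0.   -0.91  0.53]
```

View pics/w14.png

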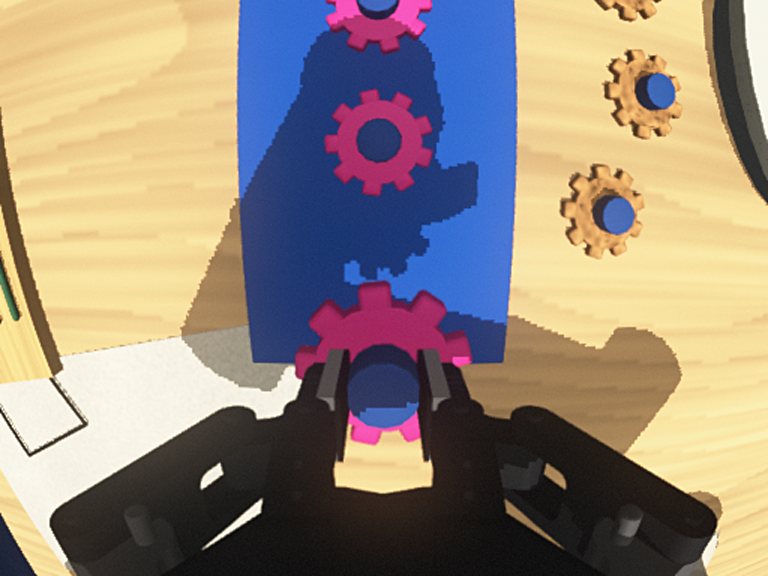

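Emit:
step_arm([
  [0,0,-0.08,0,0,0],
  [0,0,-0.16,0,0,0],
  [0,0,-0.24,0,0,0],
  [0,0,-0.28,0,0,0],
  [0,0,-0.3,0,0,0],
  [0,0,-0.31,0,0,0],
  [0,0,-0.31,0,0,0],
  [0,0,-0.31,0,0,0],
])

```text
clock: 19.58
position: [373.7, 335.7, 27.9]
ee_rot: [1.0, 0.008, 0.001, -0.001]
contact_force: [0.1, -0.2, -0.2]
gripper_width: 23.3
```

Emit:
step_arm([
  [0,0,0,0,0,0],
  [0,0,0,0,0,0],
  [0,0,0,0,0,0],
  [0,0,0,0,0,0],
  [0,0,0.08,0,0,0],
  [0,0,0.18,0,0,0],
  [0,0,0.28,0,0,0],
  [0.03,-0.1,0.35,0,0,0],
  [0.06,-0.2,0.4,0,0,0],
  [0.09,-0.3,0.4,0,0,0],
  [0.11,-0.38,0.4,0,0,0],
  [0.11,-0.38,0.4,0,0,0],
], jaw=0.2)

```text
clock: 20.58
position: [416.8, 178.6, 187.7]
ee_rot: [1.0, 0.006, 0.0, -0.0]
contact_force: [-1.6, 0.3, -0.4]
gripper_width: 51.4
```

Run:
```python
from h import *
st(); snap("wrist","w15"); snap("side","s15")
```

```text
t 20.58 pos [416.83 178.63 187.74] yaw 0.0113 z [ 0.  0. -1.] F [-1.55  0.29 -0.4 ] w 51.4 q [ 0.76  0.13 -0.46 -0.   -0.98  0.82]
```

View pics/w15.png

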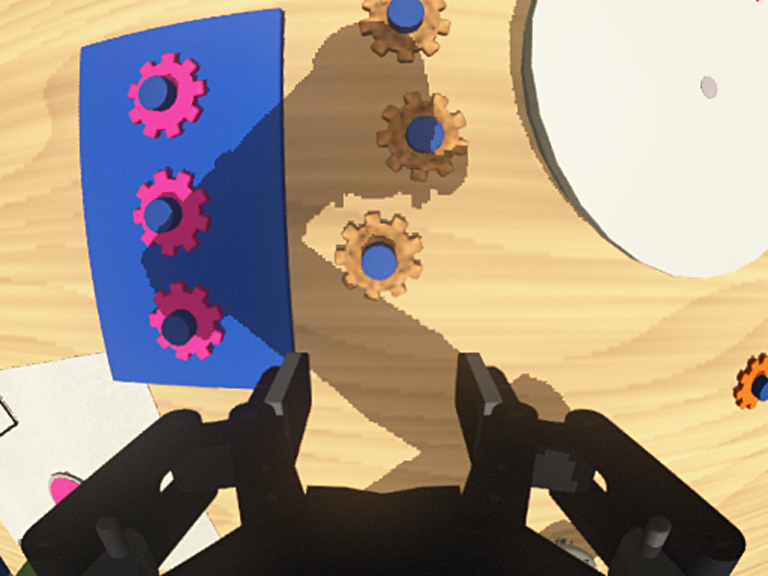

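View pics/s15.png

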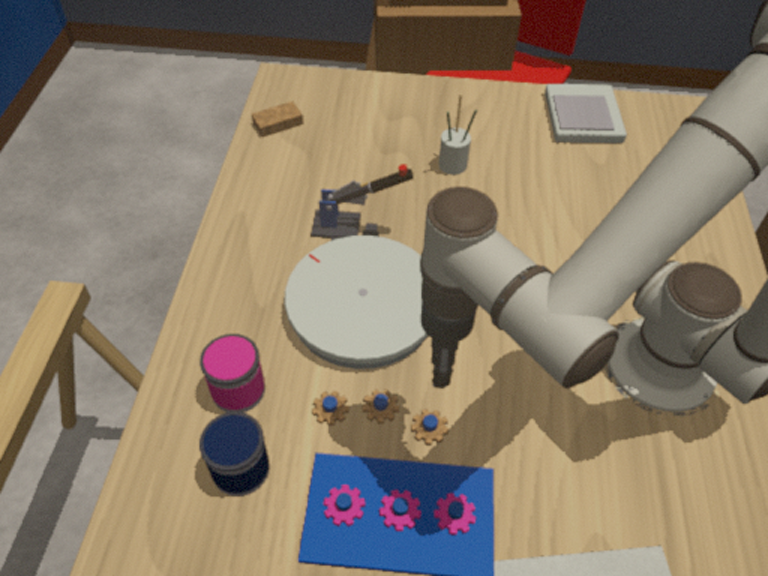

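Run:
```python
from h import *
d=arm.get_image("wrist"); st()
for n,u,v,z in [("w1",380,261,28),("w2",425,134,28),("w3",405,12,28),("A",157,94,40),("B",162,214,40),("C",178,328,40),("disc",709,87,50),("edge",113,380,12)]: print(n,fatz(d,u/1.5,v/1.5,z))
```

```text
t 20.73 pos [417.12 182.92 187.12] yaw 0.015 z [ 0.  0. -1.] F [-0.67  0.54 -0.11] w 51.2 q [ 0.77  0.14 -0.46 -0.   -0.98  0.81]
w1 [423.43 184.03  28.  ]
w2 [510.99 155.11  28.  ]
w3 [597.5  169.33  28.  ]
A [545.94 340.55  40.  ]
B [460.04 338.5   40.  ]
C [374.68 334.76  40.  ]
disc [570.49 -60.29  50.  ]
edge [309.04 429.4   12.  ]
```

Emit:
step_arm([
  [0.016,0.003,-0.09,0,0,0],
  [0.016,0.003,-0.18,0,0,0],
  [0.016,0.003,-0.27,0,0,0],
  [0.016,0.003,-0.35,0,0,0],
  [0.016,0.003,-0.41,0,0,0],
  [0.016,0.003,-0.43,0,0,0],
  [0.016,0.003,-0.436,0,0,0],
  [0.016,0.003,-0.436,0,0,0],
  [0.016,0.003,-0.436,0,0,0],
])

```text
clock: 21.48
position: [424.2, 185.8, 13.6]
ee_rot: [1.0, 0.009, 0.001, -0.001]
contact_force: [-0.1, 1.0, 0.6]
gripper_width: 50.9
```

Run:
```python
from h import *
st(); snap("wrist","w16")
```

```text
t 21.48 pos [424.21 185.82  13.56] yaw 0.0178 z [ 0.  0. -1.] F [-0.14  1.02  0.64] w 50.9 q [ 0.77  0.41 -0.64  0.   -0.51  0.82]
```

View pics/w16.png

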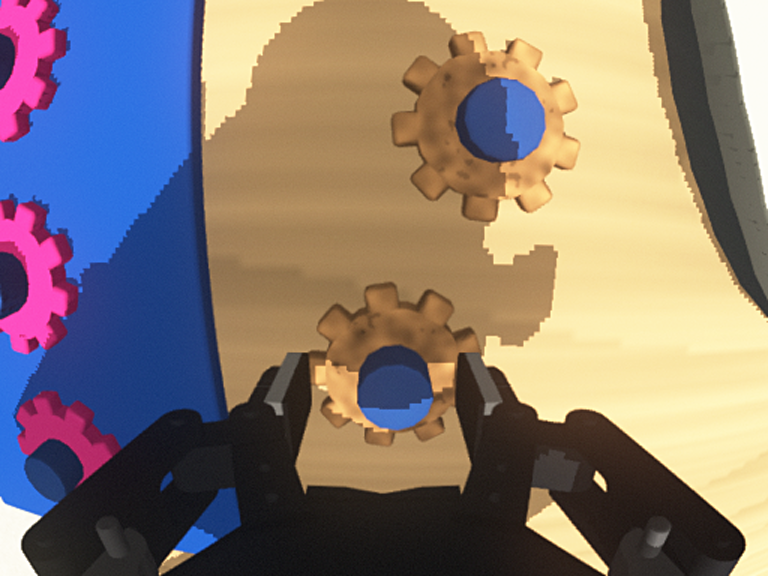

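Emit:
step_arm([
  [0,-0.008,-0.002,0,0,0],
  [0,-0.008,-0.002,0,0,0],
  [0,-0.008,-0.002,0,0,0],
  [0,-0.008,-0.002,0,0,0],
  [0,-0.008,-0.002,0,0,0],
  [0,-0.008,0.08,0,0,0],
  [0,-0.008,0.18,0,0,0],
  [0.0,-0.02,0.27,0,0,0],
  [0.03,-0.1,0.32,0,0,0],
  [0.06,-0.2,0.32,0,0,0],
  [0.09,-0.3,0.32,0,0,0],
  [0.12,-0.4,0.32,0,0,0],
], jaw=-1)

```text
clock: 22.53
position: [471.5, 23.3, 141.9]
ee_rot: [1.0, 0.009, 0.001, -0.001]
contact_force: [1.2, 0.9, 0.1]
gripper_width: 23.5
```

Emit:
step_arm([
  [0.03,-0.1,0,0,0,0],
  [0.045,-0.18,0,0,0,0],
  [0.045,-0.22,0,0,0,0],
  [0.045,-0.22,0,0,0,0],
  [0.045,-0.22,0,0,0,0],
])

```text
clock: 22.95
position: [488.9, -64.2, 140.6]
ee_rot: [1.0, 0.007, 0.0, -0.0]
contact_force: [0.2, 0.3, -0.8]
gripper_width: 23.8
```

Run:
```python
from h import *
st(); snap("wrist","w17")
```

```text
t 22.95 pos [488.89 -64.19 140.62] yaw 0.0138 z [ 0.  0. -1.] F [ 0.15  0.31 -0.77] w 23.8 q [ 0.2   0.25 -0.44 -0.   -0.88  1.39]
```

View pics/w17.png

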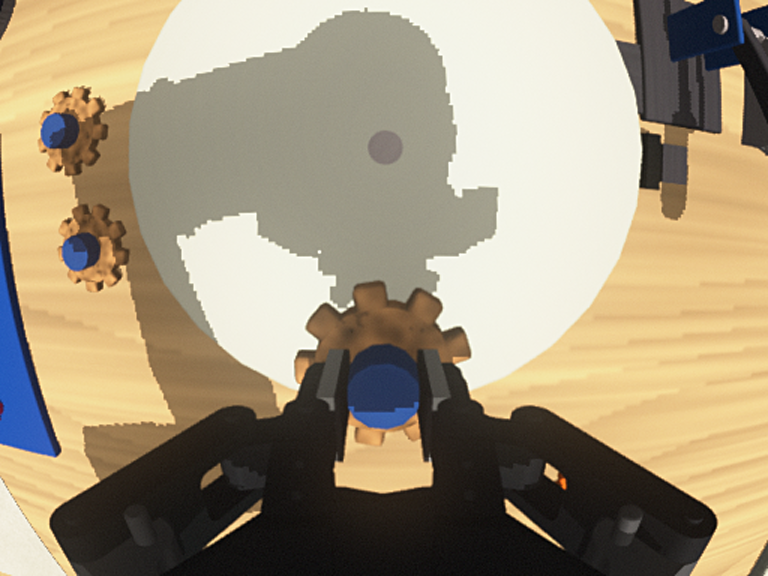

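Emit:
step_arm([
  [0,0,-0.08,0,0,0],
  [0,0,-0.15,0,0,0],
  [0,0,-0.18,0,0,0],
  [0,0,-0.19,0,0,0],
  [0,0,-0.193,0,0,0],
  [0,0,-0.193,0,0,0],
  [0,0,-0.193,0,0,0],
])

```text
clock: 23.58
position: [490.1, -62.5, 64.1]
ee_rot: [1.0, 0.009, 0.001, -0.0]
contact_force: [0.3, -0.1, 0.2]
gripper_width: 23.6
```

Emit:
step_arm([
  [0,0,0,0,0,0],
  [0,0,0,0,0,0],
  [0,0,0,0,0,0],
  [0,0,0,0,0,0],
  [0,0,0.08,0,0,0],
  [0,0,0.16,0,0,0],
  [0,0.08,0.22,0,0,0],
  [0,0.18,0.22,0,0,0],
  [0.02,0.28,0.22,0,0,0],
  [0.04,0.38,0.22,0,0,0],
  [0.055,0.48,0.22,0,0,0],
  [0.055,0.54,0.22,0,0,0],
], jaw=0.2)

```text
clock: 24.58
position: [512.4, 156.2, 151.7]
ee_rot: [1.0, 0.009, 0.001, -0.001]
contact_force: [0.5, -0.8, 0.7]
gripper_width: 51.2
```

Emit:
step_arm([
  [0,0,0,0,0,0],
  [0,0,0,0,0,0],
])

```text
clock: 24.75
position: [511.0, 153.9, 151.0]
ee_rot: [1.0, 0.009, -0.0, 0.0]
contact_force: [-0.2, 0.0, 0.2]
gripper_width: 50.8
```

Run:
```python
from h import *
st(); d=snap("wrist","w18"); 
for b in hubs(d): print(b, fatz(d,*b[0],22))
```

```text
t 24.75 pos [511.03 153.86 151.  ] yaw 0.0187 z [-0. -0. -1.] F [-0.2   0.02  0.24] w 50.8 q [ 0.6   0.31 -0.33 -0.   -0.94  0.99]
([243.9, 91.8], 566, [231, 79, 27, 27]) [599.43 165.65  22.  ]
([96.6, 186.3], 21324, [20, 85, 149, 229]) [509.84 319.13  22.  ]
([257.6, 187.8], 507, [245, 176, 26, 25]) [510.45 151.67  22.  ]
([472.4, 227.0], 416, [458, 213, 26, 28]) [ 467.51 -111.49   22.  ]
([110.7, 319.8], 71, [106, 314, 10, 13]) [332.43 337.08  22.  ]
([491.5, 321.5], 162, [485, 314, 15, 16]) [ 297.75 -231.13   22.  ]
([151.2, 328.0], 89, [144, 325, 15, 7]) [327.92 280.63  22.  ]
```

View pics/w18.png

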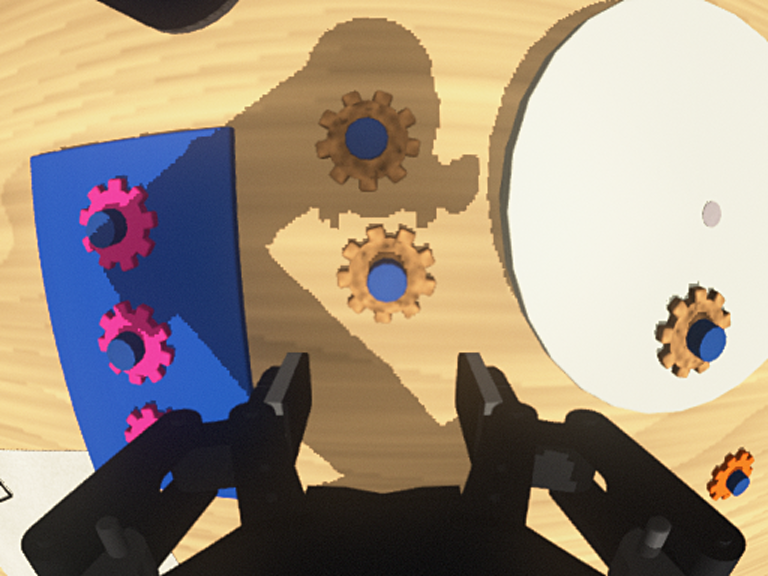

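Emit:
step_arm([
  [0,-0.003,-0.09,0,0,0],
  [0,-0.003,-0.18,0,0,0],
  [0,-0.003,-0.27,0,0,0],
  [0,-0.003,-0.32,0,0,0],
  [0,-0.003,-0.34,0,0,0],
  [0,-0.003,-0.346,0,0,0],
  [0,-0.003,-0.346,0,0,0],
  [0,-0.003,-0.346,0,0,0],
])

```text
clock: 25.47
position: [512.4, 151.7, 14.3]
ee_rot: [1.0, 0.008, 0.001, -0.001]
contact_force: [-0.5, 1.0, 0.1]
gripper_width: 51.3
```

Run:
```python
from h import *
st(); d=snap("wrist","w19");
```

```text
t 25.47 pos [512.42 151.69  14.32] yaw 0.0162 z [ 0.  0. -1.] F [-0.45  1.02  0.13] w 51.3 q [ 0.59  0.49 -0.47  0.   -0.61  0.99]
```

View pics/w19.png

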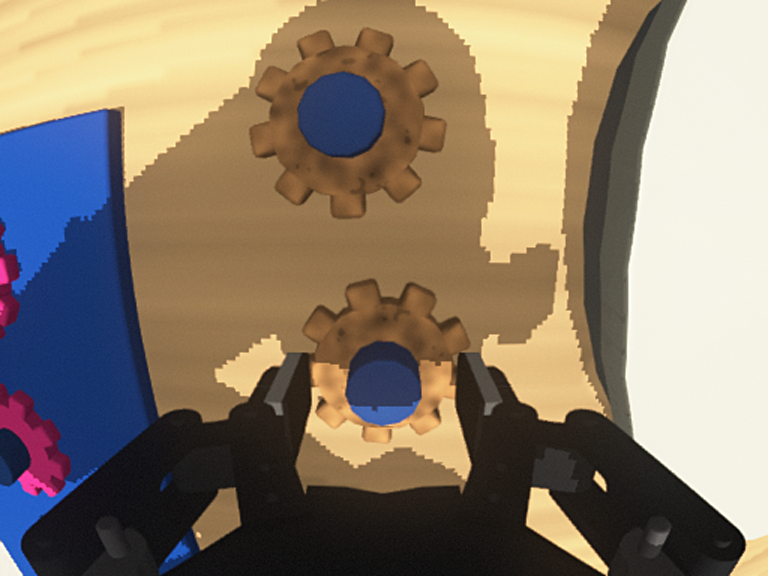

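Emit:
step_arm([
  [0,0,-0.004,0,0,0],
  [0,0,-0.004,0,0,0],
  [0,0,-0.004,0,0,0],
  [0,0,-0.004,0,0,0],
  [0,0,-0.004,0,0,0],
  [0,0,0.08,0,0,0],
  [0,0,0.18,0,0,0],
  [0.0,-0.02,0.27,0,0,0],
  [0.03,-0.1,0.32,0,0,0],
  [0.06,-0.2,0.32,0,0,0],
  [0.09,-0.3,0.32,0,0,0],
  [0.12,-0.4,0.32,0,0,0],
], jaw=-1)

```text
clock: 26.52
position: [559.5, -9.3, 141.9]
ee_rot: [1.0, 0.009, 0.001, -0.0]
contact_force: [1.1, -0.3, -0.8]
gripper_width: 23.8
```

Emit:
step_arm([
  [0.025,-0.1,0,0,0,0],
  [0.025,-0.14,0,0,0,0],
  [0.025,-0.14,0,0,0,0],
  [0.025,-0.14,0,0,0,0],
])

```text
clock: 26.85
position: [568.8, -65.1, 140.6]
ee_rot: [1.0, 0.007, -0.0, -0.0]
contact_force: [1.0, 0.3, -0.4]
gripper_width: 23.0
```

Run:
```python
from h import *
st(); d=snap("wrist","w20");
```

```text
t 26.85 pos [568.81 -65.12 140.58] yaw 0.014 z [-0.  0. -1.] F [ 0.97  0.28 -0.43] w 23.0 q [ 0.17  0.38 -0.25 -0.   -0.94  1.42]
```

View pics/w20.png

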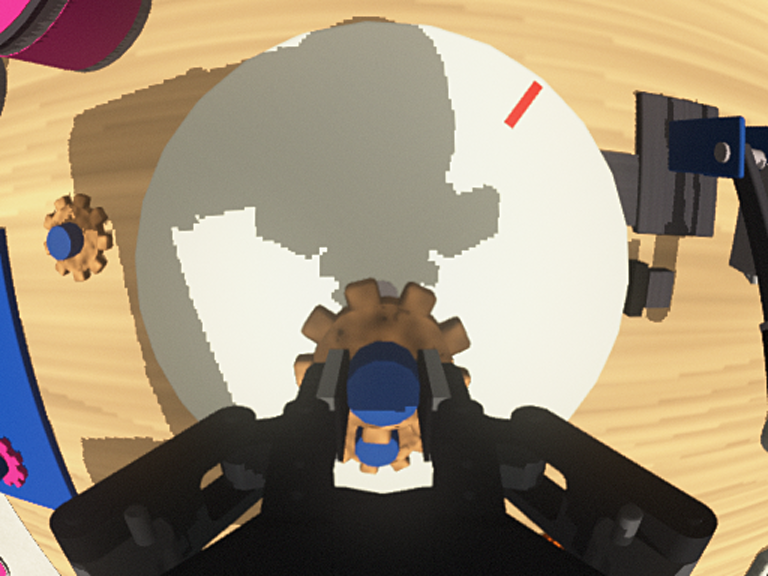

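Emit:
step_arm([
  [0.004,0,-0.08,0,0,0],
  [0.004,0,-0.15,0,0,0],
  [0.004,0,-0.18,0,0,0],
  [0.004,0,-0.19,0,0,0],
  [0.004,0,-0.193,0,0,0],
  [0.004,0,-0.193,0,0,0],
  [0.004,0,-0.193,0,0,0],
])

```text
clock: 27.48
position: [571.8, -63.5, 64.9]
ee_rot: [1.0, 0.009, 0.001, -0.0]
contact_force: [-1.0, -0.4, -0.2]
gripper_width: 23.5
```

Emit:
step_arm([
  [0,0,0,0,0,0],
  [0,0,0,0,0,0],
  [0,0,0,0,0,0],
  [0,0,0,0,0,0],
  [0,0,0.08,0,0,0],
  [0,0,0.16,0,0,0],
  [0,0.08,0.22,0,0,0],
  [0,0.18,0.22,0,0,0],
  [0.02,0.28,0.22,0,0,0],
  [0.04,0.38,0.22,0,0,0],
  [0.07,0.48,0.22,0,0,0],
  [0.07,0.575,0.22,0,0,0],
], jaw=0.2)

```text
clock: 28.48
position: [600.2, 168.0, 152.0]
ee_rot: [1.0, 0.008, 0.001, -0.0]
contact_force: [0.5, 0.7, 0.5]
gripper_width: 51.3
```

Emit:
step_arm([
  [0,0,0,0,0,0],
  [0,0,0,0,0,0],
])

```text
clock: 28.65
position: [598.6, 167.9, 151.3]
ee_rot: [1.0, 0.01, -0.0, 0.0]
contact_force: [-1.0, -0.8, -0.9]
gripper_width: 51.3
```

Run:
```python
from h import *
st(); d=snap("wrist","w21"); 
for b in hubs(d): print(b, fatz(d,*b[0],26))
```

```text
t 28.65 pos [598.6  167.93 151.29] yaw 0.0197 z [-0. -0. -1.] F [-0.99 -0.77 -0.92] w 51.3 q [ 0.53  0.44 -0.11 -0.   -1.02  1.06]
([85.5, 37.8], 6445, [35, 0, 97, 90]) [751.33 339.36  26.  ]
([106.5, 226.3], 12367, [35, 171, 142, 139]) [554.38 325.34  26.  ]
([257.9, 187.4], 497, [245, 176, 26, 24]) [599.42 165.53  26.  ]
([479.9, 230.3], 451, [468, 218, 24, 26]) [ 552.09 -109.12   26.  ]
([459.1, 298.9], 289, [447, 286, 23, 25]) [ 450.87 -110.76   26.  ]
([110.3, 320.9], 76, [106, 315, 10, 14]) [421.19 349.65  26.  ]
([152.4, 337.3], 352, [141, 325, 21, 31]) [402.42 294.15  26.  ]
([128.4, 359.2], 287, [116, 345, 24, 24]) [350.15 340.23  26.  ]
```

View pics/w21.png

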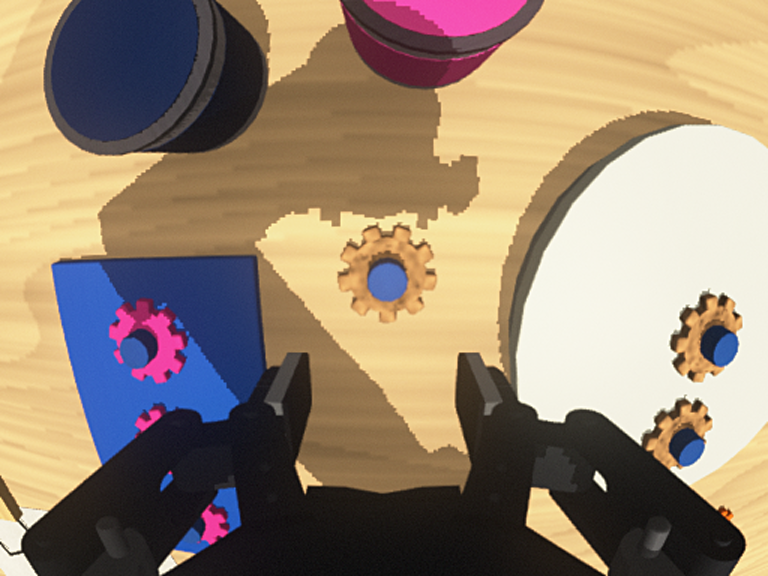

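Emit:
step_arm([
  [0.001,-0.004,-0.09,0,0,0],
  [0.001,-0.004,-0.18,0,0,0],
  [0.001,-0.004,-0.27,0,0,0],
  [0.001,-0.004,-0.32,0,0,0],
  [0.001,-0.004,-0.34,0,0,0],
  [0.001,-0.004,-0.348,0,0,0],
  [0.001,-0.004,-0.348,0,0,0],
  [0.001,-0.004,-0.348,0,0,0],
])

```text
clock: 29.37
position: [600.5, 164.2, 14.2]
ee_rot: [1.0, 0.008, 0.001, -0.001]
contact_force: [-0.2, -1.0, 0.9]
gripper_width: 51.2
```

Run:
```python
from h import *
st(); d=snap("wrist","w22");
```

```text
t 29.37 pos [600.48 164.24  14.18] yaw 0.0162 z [ 0.  0. -1.] F [-0.17 -0.99  0.89] w 51.2 q [ 0.53  0.6  -0.24  0.   -0.73  1.06]
```

View pics/w22.png

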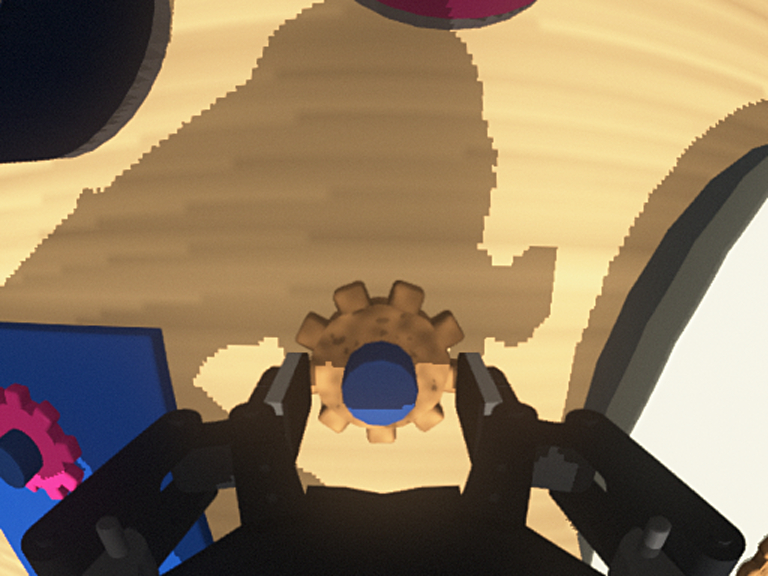

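Emit:
step_arm([
  [0,0,-0.004,0,0,0],
  [0,0,-0.004,0,0,0],
  [0,0,-0.004,0,0,0],
  [0,0,-0.004,0,0,0],
  [0,0,-0.004,0,0,0],
  [0,0,0.08,0,0,0],
  [0,0,0.18,0,0,0],
  [0.0,-0.02,0.27,0,0,0],
  [0.03,-0.1,0.32,0,0,0],
  [0.06,-0.2,0.32,0,0,0],
  [0.09,-0.3,0.32,0,0,0],
  [0.12,-0.4,0.32,0,0,0],
], jaw=-1)

```text
clock: 30.42
position: [647.3, 3.4, 141.2]
ee_rot: [1.0, 0.009, 0.001, -0.0]
contact_force: [0.7, -0.2, -0.8]
gripper_width: 23.6
```

Emit:
step_arm([
  [0.004,-0.1,0,0,0,0],
  [0.004,-0.17,0,0,0,0],
  [0.004,-0.17,0,0,0,0],
  [0.004,-0.17,0,0,0,0],
])

```text
clock: 30.75
position: [648.2, -65.2, 139.9]
ee_rot: [1.0, 0.007, -0.0, -0.0]
contact_force: [0.8, 0.8, 0.0]
gripper_width: 23.5
```

Run:
```python
from h import *
st(); d=snap("wrist","w23");
```

```text
t 30.75 pos [648.24 -65.2  139.9 ] yaw 0.0132 z [-0.  0. -1.] F [0.79 0.79 0.04] w 23.5 q [ 0.15  0.5  -0.04 -0.   -1.03  1.44]
```

View pics/w23.png

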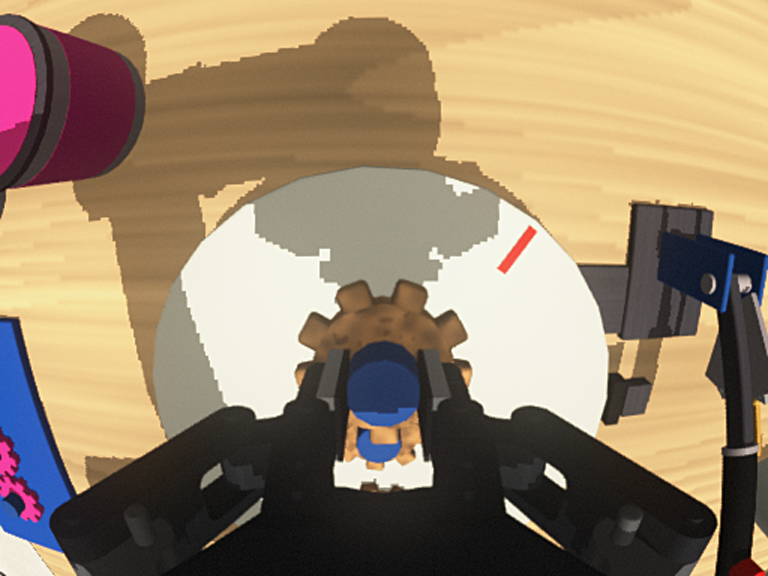

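Emit:
step_arm([
  [0.008,0,-0.08,0,0,0],
  [0.008,0,-0.15,0,0,0],
  [0.008,0,-0.18,0,0,0],
  [0.008,0,-0.19,0,0,0],
  [0.008,0,-0.193,0,0,0],
  [0.008,0,-0.193,0,0,0],
  [0.008,0,-0.193,0,0,0],
])

```text
clock: 31.38
position: [653.0, -63.0, 64.7]
ee_rot: [1.0, 0.009, 0.001, -0.0]
contact_force: [-0.1, 0.0, -1.2]
gripper_width: 23.2
```

Emit:
step_arm([
  [0,0,0,0,0,0],
  [0,0,0,0,0,0],
  [0,0,0,0,0,0],
  [0,0,0,0,0,0],
  [0,0,0.08,0,0,0],
  [0,0,0.18,0,0,0],
  [0,0,0.28,0,0,0],
  [-0.1,0,0.38,0,0,0],
  [-0.2,0,0.4,0,0,0],
  [-0.3,0,0.4,0,0,0],
  [-0.35,0,0.4,0,0,0],
  [-0.35,0,0.4,0,0,0],
], jaw=0.2)

```text
clock: 32.38
position: [506.4, -63.9, 224.4]
ee_rot: [1.0, 0.008, -0.0, -0.001]
contact_force: [0.5, -1.2, -0.8]
gripper_width: 51.0
```

Emit:
step_arm([
  [0,0,0,0,0,0],
  [0,0,0,0,0,0],
  [0,0,0,0,0,0],
  [0,0,0,0,0,0],
])

```text
clock: 32.72
position: [512.9, -63.5, 222.7]
ee_rot: [1.0, 0.008, -0.0, 0.0]
contact_force: [0.3, -0.0, -1.3]
gripper_width: 51.3
```

Run:
```python
from h import *
st(); d=snap("wrist","w24"); snap("side","s24"); snap("scene","c24")
for b in hubs(d): print(b, fatz(d,*b[0],75))
```

```text
t 32.72 pos [512.9  -63.46 222.75] yaw 0.0163 z [-0. -0. -1.] F [ 0.32 -0.01 -1.34] w 51.3 q [ 0.19  0.21 -0.27  0.   -1.1   1.4 ]
([256.9, 41.7], 421, [245, 31, 25, 22]) [652.68 -62.84  75.  ]
([448.5, 53.6], 520, [418, 34, 51, 39]) [ 667.02 -276.19   75.  ]
([28.1, 205.7], 6639, [0, 106, 69, 183]) [480.85 229.15  75.  ]
([255.4, 117.4], 159, [245, 112, 23, 14]) [577.64 -62.58  75.  ]
([3.4, 203.3], 119, [0, 196, 9, 17]) [482.58 281.35  75.  ]
([253.8, 205.9], 395, [243, 196, 23, 21]) [488.05 -62.35  75.  ]
```

View pics/w24.png

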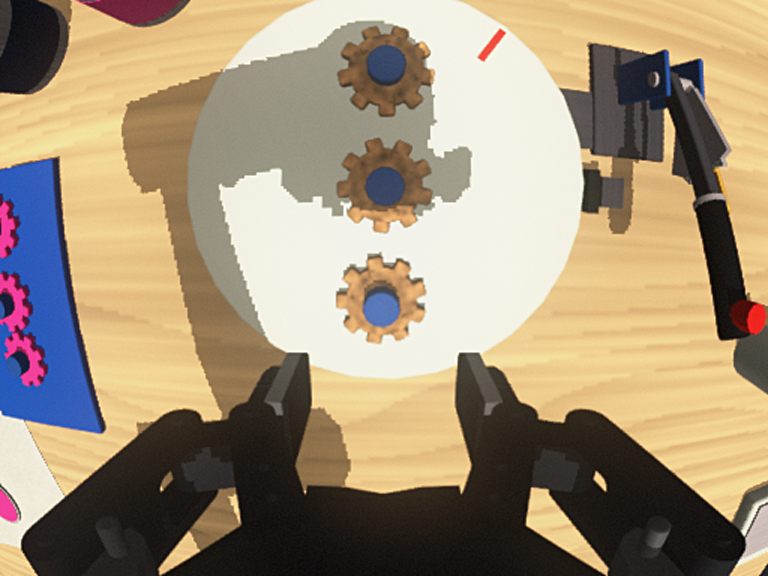

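View pics/s24.png

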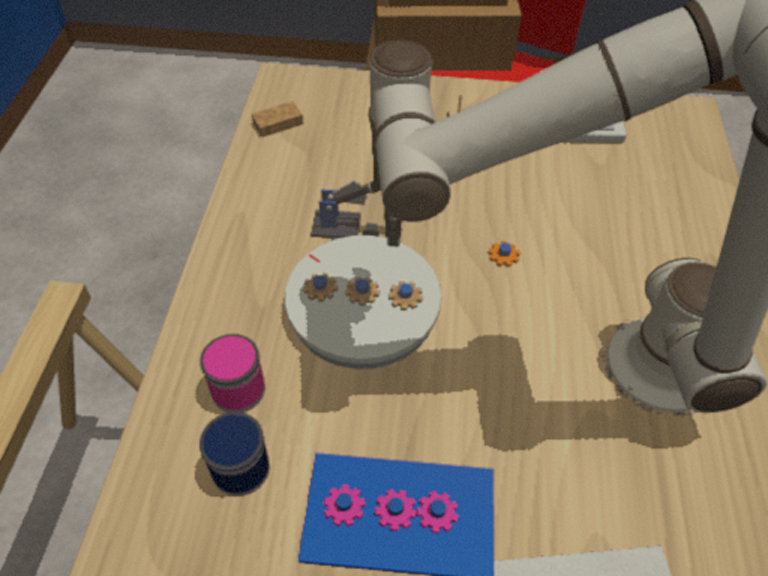

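View pics/c24.png

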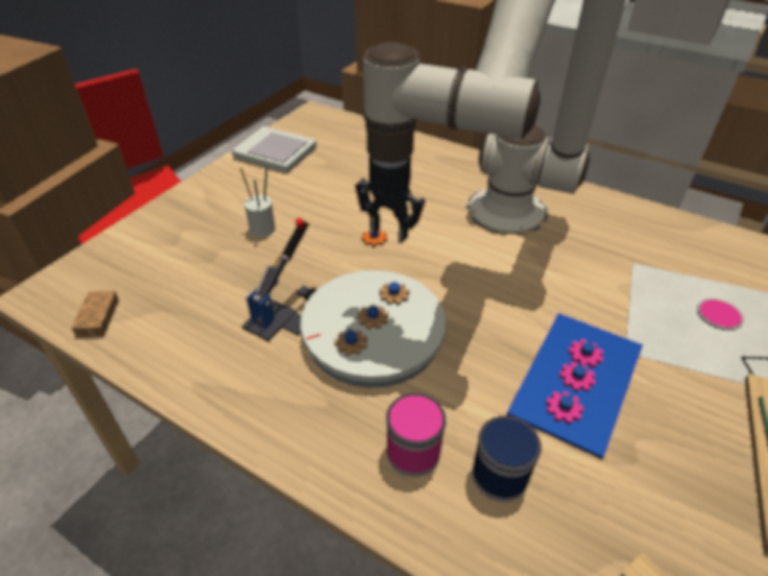

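The plain gears sit in a row on the disc. On the board, the nearest pink gear was knocked: in the side view it went from (456, 512) to (438, 511) and now touches its neighbour. I'll move it back.

Emit:
step_arm([
  [-0.28,1,-0.1,0,0,0],
  [-0.28,1,-0.1,0,0,0],
  [-0.28,1,-0.1,0,0,0],
  [-0.28,1,-0.1,0,0,0],
  [-0.28,1,-0.1,0,0,0],
  [-0.28,1,-0.1,0,0,0],
  [-0.28,1,-0.1,0,0,0],
  [-0.28,1,-0.1,0,0,0],
  [-0.28,1,-0.1,0,0,0],
  [-0.28,1,-0.1,0,0,0],
  [-0.28,1,-0.1,0,0,0],
  [-0.28,1,-0.1,0,0,0],
])

```text
clock: 33.87
position: [399.2, 338.6, 182.3]
ee_rot: [1.0, 0.01, -0.0, 0.001]
contact_force: [-0.9, -0.5, 0.3]
gripper_width: 51.1
```

Emit:
step_arm([
  [-0.05,0,0,0,0,0],
  [-0.05,0,0,0,0,0],
  [-0.05,0,0,0,0,0],
])

```text
clock: 34.12
position: [380.0, 335.7, 183.3]
ee_rot: [1.0, 0.008, 0.0, 0.0]
contact_force: [-0.4, 0.2, -0.3]
gripper_width: 51.0
```

Run:
```python
from h import *
st(); d=snap("wrist","w25")
for b in blobs(d,(150,80,40),(175,255,255),100): print(b, fatz(d,*b[0],20))
```

```text
t 34.12 pos [379.97 335.73 183.33] yaw 0.0164 z [ 0. -0. -1.] F [-0.38  0.22 -0.34] w 51.0 q [ 1.04  0.23 -0.35  0.   -0.99  0.54]
([251.6, 24.0], 1821, [220, 0, 64, 50]) [542.97 342.01  20.  ]
([253.5, 127.4], 4273, [220, 65, 67, 127]) [434.13 338.38  20.  ]
([134.2, 347.9], 186, [124, 337, 18, 20]) [117.12 515.86  20.  ]
```

View pics/w25.png

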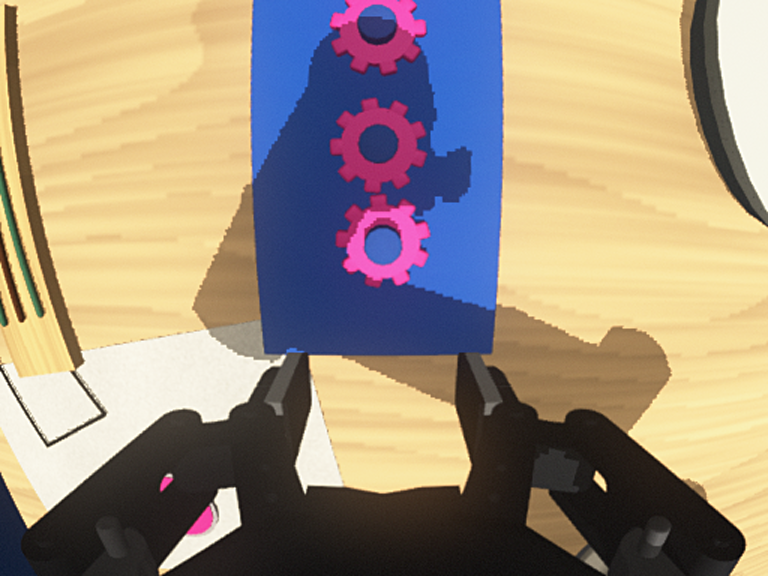

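Run:
```python
from h import *
st(); d=arm.get_image("wrist")
for n,u,v,z in [("A",378,23,38),("B",379,144,38),("C",383,245,38),("edge",380,354,12)]: print(n, fatz(d,u/1.5,v/1.5,z))
```

```text
t 34.17 pos [380.42 335.93 183.47] yaw 0.016 z [ 0.  0. -1.] F [0.17 0.07 0.22] w 51.3 q [ 1.04  0.23 -0.35  0.   -0.99  0.54]
A [547.38 341.64  38.  ]
B [466.04 339.74  38.  ]
C [400.4 336.2  38. ]
edge [311.3  337.12  12.  ]
```

Emit:
step_arm([
  [0.05,0.001,-0.09,0,0,0],
  [0.05,0.001,-0.18,0,0,0],
  [0.05,0.001,-0.27,0,0,0],
  [0.05,0.001,-0.35,0,0,0],
  [0.05,0.001,-0.38,0,0,0],
  [0.05,0.001,-0.393,0,0,0],
  [0.05,0.001,-0.393,0,0,0],
  [0.05,0.001,-0.393,0,0,0],
])

```text
clock: 34.88
position: [400.9, 337.4, 26.8]
ee_rot: [1.0, 0.008, 0.001, -0.001]
contact_force: [0.3, -0.2, 0.5]
gripper_width: 51.2
```

Run:
```python
from h import *
st(); d=snap("wrist","w26")
```

```text
t 34.88 pos [400.88 337.36  26.76] yaw 0.0161 z [ 0.  0. -1.] F [ 0.33 -0.22  0.53] w 51.2 q [ 1.01  0.46 -0.48  0.   -0.62  0.58]
```

View pics/w26.png

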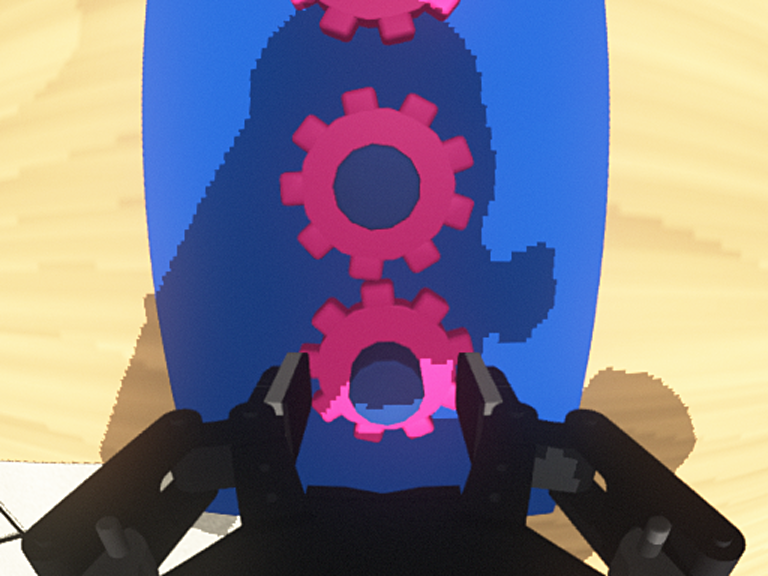

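Emit:
step_arm([
  [0,0,-0.002,0,0,0],
  [0,0,-0.002,0,0,0],
  [0,0,-0.002,0,0,0],
  [0,0,-0.002,0,0,0],
  [0,0,-0.002,0,0,0],
  [0,0,0.03,0,0,0],
  [-0.03,0,0.03,0,0,0],
  [-0.07,0,0.03,0,0,0],
  [-0.07,0,0.015,0,0,0],
  [-0.07,0,0.001,0,0,0],
  [-0.07,0,0.001,0,0,0],
  [-0.07,0,0.001,0,0,0],
], jaw=-1)

```text
clock: 35.93
position: [371.8, 336.8, 25.8]
ee_rot: [1.0, 0.008, -0.0, 0.0]
contact_force: [-0.3, 0.0, -0.5]
gripper_width: 23.4
```

Emit:
step_arm([
  [0,0,0,0,0,0],
  [0,0,0,0,0,0],
  [0,0,0,0,0,0],
  [0,0,0,0,0,0],
  [0,0,0.08,0,0,0],
  [0,0,0.18,0,0,0],
  [0,0,0.28,0,0,0],
  [0,0,0.38,0,0,0],
  [0.05,-0.1,0.48,0,0,0],
  [0.08,-0.2,0.5,0,0,0],
  [0.08,-0.2,0.5,0,0,0],
  [0.08,-0.2,0.5,0,0,0],
], jaw=0.2)

```text
clock: 36.93
position: [404.9, 254.9, 228.8]
ee_rot: [1.0, 0.007, 0.001, -0.002]
contact_force: [-0.1, 0.5, -0.9]
gripper_width: 51.6
```

Run:
```python
from h import *
st(); d=snap("wrist","w27"); e=snap("side","s27")
for b in blobs(e,(100,80,30),(130,255,255),25): print(b)
```

```text
t 36.93 pos [404.92 254.85 228.81] yaw 0.0131 z [ 0.  0. -1.] F [-0.11  0.46 -0.9 ] w 51.6 q [ 0.9   0.13 -0.34  0.   -1.09  0.68]
([16.4, 26.8], 2052, [0, 0, 45, 77])
([212.7, 187.0], 45, [209, 184, 8, 7])
([241.2, 189.6], 42, [238, 186, 8, 8])
([270.4, 192.7], 46, [267, 189, 8, 8])
([153.6, 293.1], 951, [136, 277, 36, 33])
([167.1, 316.9], 212, [152, 301, 26, 27])
([266.2, 345.2], 7473, [199, 302, 130, 82])
([228.8, 333.9], 88, [224, 329, 10, 11])
([263.4, 337.0], 92, [259, 332, 10, 11])
([304.1, 340.0], 88, [300, 335, 10, 11])
```

View pics/w27.png

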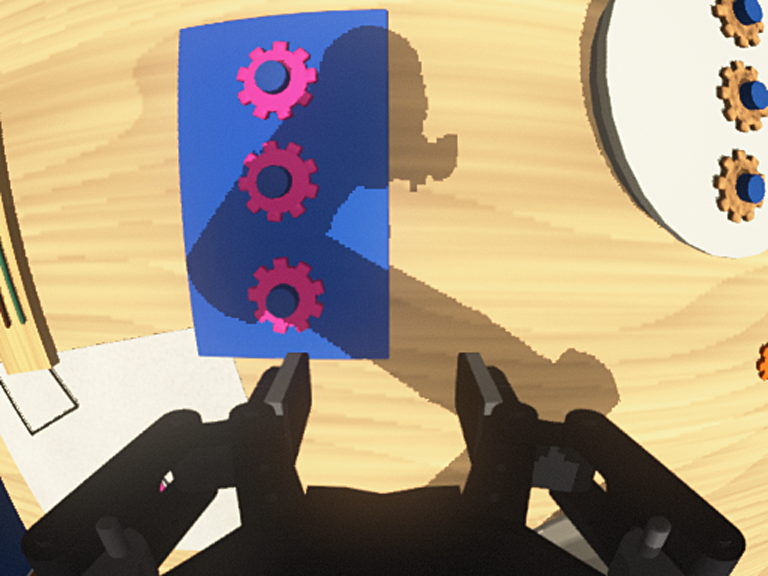

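View pics/s27.png

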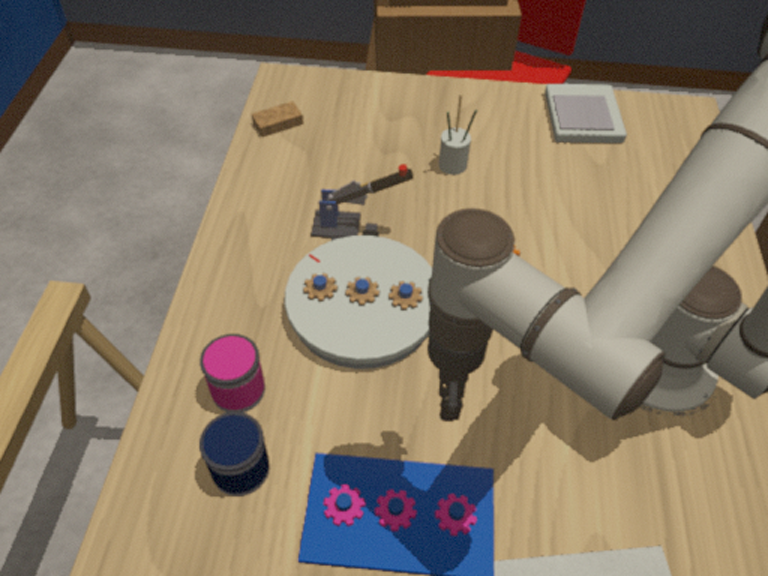

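All three pink gears are clear of each other again, at about 81 mm and 93 mm between centres. The three plain gears are on the disc. Next is the release button.

Emit:
step_arm([
  [0.2,-0.9,0.02,0,0,0],
  [0.2,-0.9,0.02,0,0,0],
  [0.2,-0.9,0.02,0,0,0],
  [0.2,-0.9,0.02,0,0,0],
  [0.2,-0.9,0.02,0,0,0],
  [0.2,-0.9,0.02,0,0,0],
  [0.2,-0.9,0.02,0,0,0],
  [0.2,-0.9,0.02,0,0,0],
  [0.2,-0.9,0.02,0,0,0],
  [0.2,-0.9,0.02,0,0,0],
  [0.2,-0.9,0.02,0,0,0],
], jaw=-1)

```text
clock: 37.95
position: [484.0, -104.1, 233.0]
ee_rot: [1.0, 0.007, -0.001, -0.0]
contact_force: [-0.1, 0.5, -0.3]
gripper_width: -0.3
```

Emit:
step_arm([
  [0.0,-0.2,0.02,0,0,0],
  [0.0,-0.2,0.02,0,0,0],
  [0.0,-0.2,0.02,0,0,0],
  [0.0,-0.2,0.02,0,0,0],
])

```text
clock: 38.28
position: [484.0, -182.9, 241.7]
ee_rot: [1.0, 0.008, -0.001, -0.0]
contact_force: [-0.3, 0.4, 0.0]
gripper_width: -0.2
```

Run:
```python
from h import *
st(); d=snap("wrist","w28")
e=arm.get_image("side"); print([x for x in blobs(e,(0,170,120),(6,255,255),4) if 80<x[0][1]<150])
```

```text
t 38.28 pos [ 483.98 -182.93  241.67] yaw 0.0156 z [-0.  0. -1.] F [-0.25  0.38  0.04] w -0.2 q [-0.05  0.19 -0.23 -0.   -1.14  1.63]
[([268.1, 111.6], 17, [266, 110, 5, 4])]
```

View pics/w28.png

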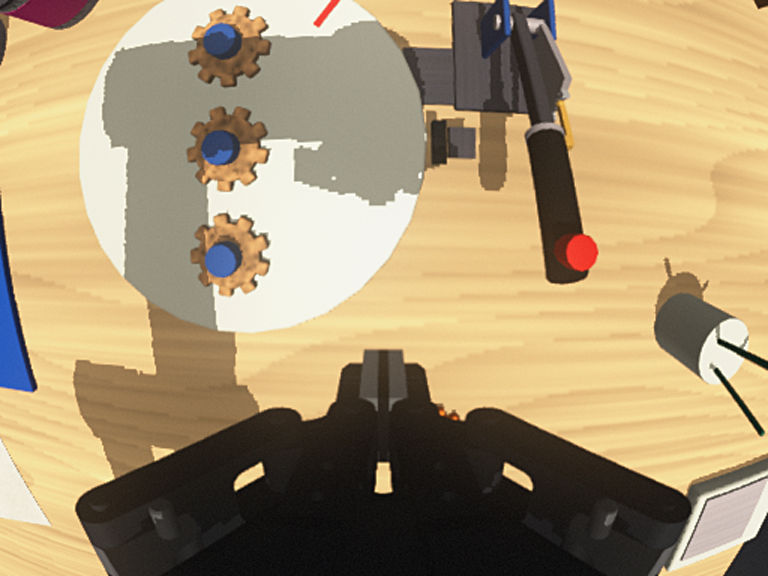

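Run:
```python
from h import *
d=arm.get_image("wrist"); p=fatz(d,577/1.5,252/1.5,184); print(p)
e=arm.get_image("side"); print(tri([(e,268.1,111.6)]+[]) if 0 else atz(e,268.1,111.6,181))
P=np.array([664,70.])
for th in (.54,.45,.36,.27,.18,.09,0):
  for pr in (0,6,8):
    u=np.array([-np.cos(th),np.sin(th)]);n=np.array([np.sin(th),np.cos(th)]);a=np.array([np.sin(th-.36),np.cos(th-.36)])
    c=P+184*u+23*n-pr*a; print(th,pr,c,"tipz",c[1]+9*abs(np.sin(th-.36)))
```

```text
[ 519.07171755 -275.36092371  184.        ]
[ 515.55362496 -279.74755858  181.        ]
0.54 0 [518.00673044 184.32832214] tipz 185.93958829637322
0.54 6 [516.932553   178.42525998] tipz 180.03652613964448
0.54 8 [516.57449385 176.45757259] tipz 178.06883875406825
0.45 0 [508.32194045 170.74394163] tipz 171.55284857336005
0.45 6 [507.78266916 164.76822523] tipz 165.57713217528809
0.45 8 [507.60291206 162.77631977] tipz 163.5852267092641
0.36 0 [499.89729181 156.34408587] tipz 156.34408586720903
0.36 6 [499.89729181 150.34408587] tipz 150.34408586720903
0.36 8 [499.89729181 148.34408587] tipz 148.34408586720903
0.27 0 [492.80097811 141.24531497] tipz 142.05422190994253
0.27 6 [493.34024941 135.26959857] tipz 136.07850551187056
0.27 8 [493.52000651 133.2776931 ] tipz 134.08660004584658
0.18 0 [487.09044072 125.56984644] tipz 127.18111260531086
0.18 6 [488.16461816 119.66678429] tipz 121.27805044858214
0.18 8 [488.5226773 117.6990969] tipz 119.31036306300588
0.09 0 [482.81190376 109.44456591] tipz 111.84514884190936
0.09 6 [484.41229238 103.66194053] tipz 106.06252346371402
0.09 8 [484.94575525 101.73439874] tipz 104.13498167098224
0 0 [480.  93.] tipz 96.17046809947581
0 6 [482.1136454   87.38461906] tipz 90.55508715740821
0 8 [482.81819387  85.51282541] tipz 88.68329351005234
```

Emit:
step_arm([
  [0.06,-0.1,0,0,0,0],
  [0.095,-0.2,0,0,0,0],
  [0.095,-0.236,0,0,0,0],
  [0.095,-0.236,-0.05,0,0,0],
  [0.095,-0.236,-0.092,0,0,0],
  [0.095,-0.236,-0.092,0,0,0],
  [0.095,-0.236,-0.092,0,0,0],
  [0.095,-0.236,-0.092,0,0,0],
])

```text
clock: 39.15
position: [522.7, -276.9, 206.8]
ee_rot: [1.0, 0.009, 0.001, 0.0]
contact_force: [0.7, -0.8, 0.2]
gripper_width: 0.0
```

Run:
```python
from h import *
st(); d=snap("wrist","w29")
```

```text
t 39.15 pos [ 522.74 -276.86  206.77] yaw 0.0185 z [ 0. -0. -1.] F [ 0.66 -0.79  0.16] w 0.0 q [-0.21  0.35 -0.12  0.   -1.11  1.8 ]
```

View pics/w29.png

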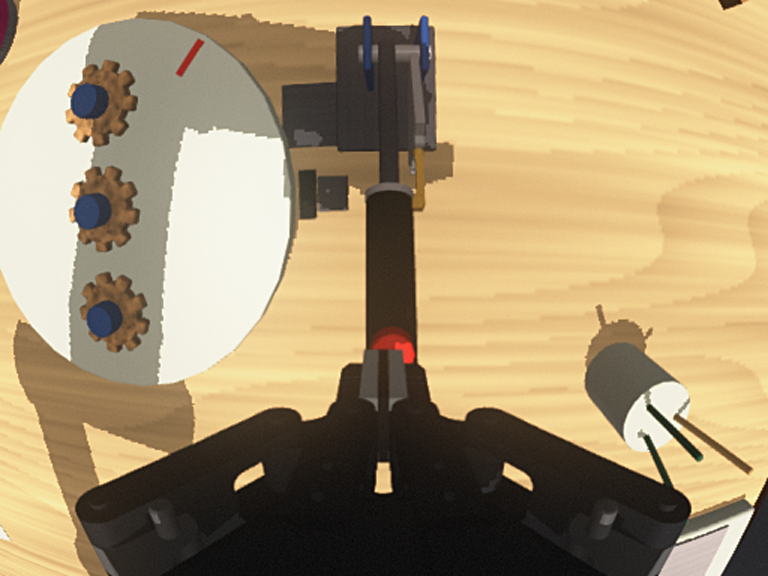

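Emit:
step_arm([
  [0,-0.006,-0.03,0,0,0],
  [0,-0.006,-0.05,0,0,0],
  [0,-0.006,-0.06,0,0,0],
  [0,-0.006,-0.068,0,0,0],
  [0,-0.006,-0.072,0,0,0],
  [0,-0.006,-0.072,0,0,0],
])

```text
clock: 39.7
position: [522.1, -279.9, 178.1]
ee_rot: [1.0, 0.009, 0.001, 0.0]
contact_force: [0.6, -0.3, 0.6]
gripper_width: 0.3
```

Emit:
step_arm([
  [-0.012,0,-0.018,0,0,0],
  [-0.024,0,-0.036,0,0,0],
  [-0.034,0,-0.055,0,0,0],
  [-0.044,0,-0.075,0,0,0],
  [-0.052,0,-0.093,0,0,0],
  [-0.06,0,-0.11,0,0,0],
  [-0.067,0,-0.129,0,0,0],
  [-0.074,0,-0.147,0,0,0],
])

```text
clock: 40.37
position: [494.0, -280.3, 119.1]
ee_rot: [1.0, 0.009, 0.002, 0.001]
contact_force: [1.2, 8.8, 23.9]
gripper_width: -0.1
```

Run:
```python
from h import *
st(); d=snap("wrist","w30")
e=arm.get_image("side"); print([x for x in blobs(e,(0,150,90),(8,255,255),3) if 80<x[0][1]<150])
c=e["image"][80:220,180:340]; cv2.imwrite("pics/s30.png",cv2.resize(c,None,fx=4,fy=4,interpolation=cv2.INTER_CUBIC)[:,:,::-1])
```

```text
t 40.37 pos [ 494.   -280.26  119.05] yaw 0.0177 z [ 0. -0. -1.] F [ 1.24  8.79 23.93] w -0.1 q [-0.23  0.39 -0.29  0.   -0.88  1.82]
[([276.9, 129.8], 14, [274, 128, 6, 4])]
```

View pics/w30.png

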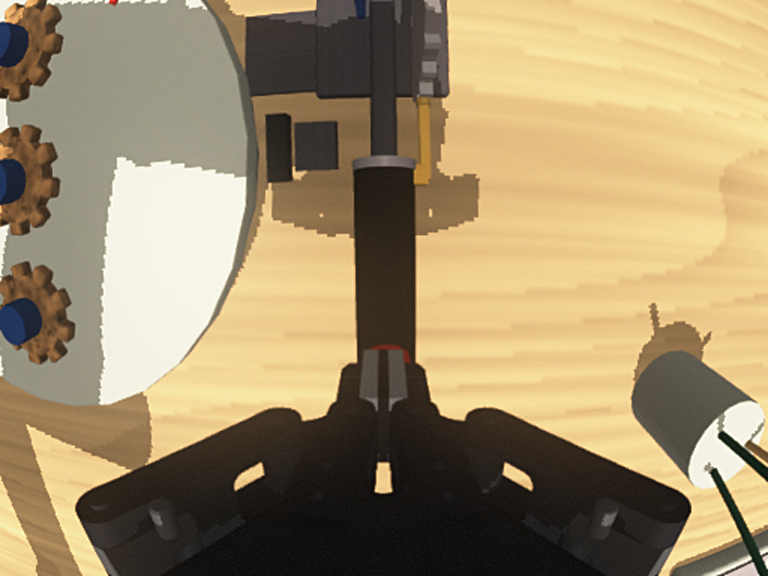

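View pics/s30.png

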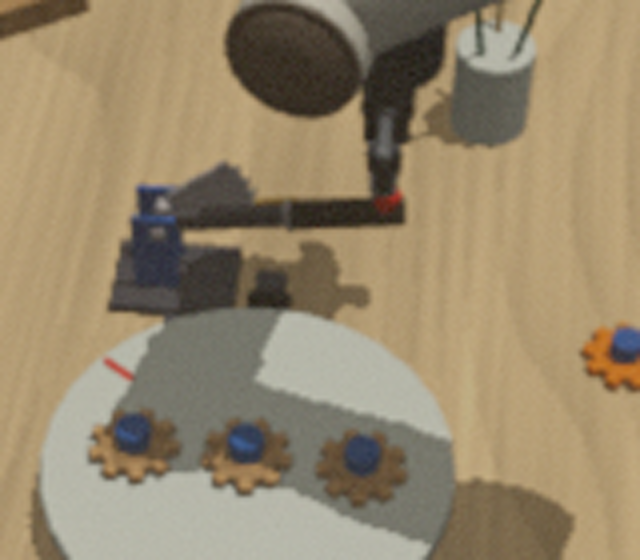

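Emit:
step_arm([
  [0,0,0,0,0,0],
  [0,0,0,0,0,0],
])

```text
clock: 40.63
position: [494.2, -280.0, 119.3]
ee_rot: [1.0, 0.009, 0.002, 0.001]
contact_force: [1.5, 0.1, 0.5]
gripper_width: 0.3
```

Run:
```python
from h import *
st()
e=arm.get_image("side"); print([x for x in blobs(e,(0,150,90),(8,255,255),3) if 80<x[0][1]<150])
```

```text
t 40.63 pos [ 494.15 -280.02  119.29] yaw 0.0174 z [ 0. -0. -1.] F [1.46 0.15 0.54] w 0.3 q [-0.23  0.39 -0.29  0.   -0.88  1.82]
[([276.9, 129.9], 15, [274, 128, 6, 4])]
```

Emit:
step_arm([
  [-0.003,0,-0.01,0,0,0],
  [-0.006,0,-0.02,0,0,0],
  [-0.009,0,-0.03,0,0,0],
  [-0.012,0,-0.04,0,0,0],
  [-0.014,0,-0.05,0,0,0],
  [-0.016,0,-0.06,0,0,0],
])

```text
clock: 41.18
position: [486.0, -280.1, 93.5]
ee_rot: [1.0, 0.008, 0.0, 0.0]
contact_force: [1.5, 1.4, 3.8]
gripper_width: -0.1
```

Emit:
step_arm([
  [0,0,-0.006,0,0,0],
  [-0.002,0,-0.012,0,0,0],
])

```text
clock: 41.35
position: [486.4, -280.4, 89.9]
ee_rot: [1.0, 0.009, 0.001, 0.001]
contact_force: [0.2, -0.5, 5.8]
gripper_width: -0.2
```

Run:
```python
from h import *
st(); d=snap("wrist","w31")
e=arm.get_image("side"); print([x for x in blobs(e,(0,150,90),(8,255,255),3) if 80<x[0][1]<150])
c=e["image"][80:220,180:340]; cv2.imwrite("pics/s31.png",cv2.resize(c,None,fx=4,fy=4,interpolation=cv2.INTER_CUBIC)[:,:,::-1])
```

```text
t 41.35 pos [ 486.37 -280.37   89.94] yaw 0.0173 z [ 0. -0. -1.] F [ 0.24 -0.48  5.8 ] w -0.2 q [-0.23  0.42 -0.34  0.   -0.81  1.82]
[([277.0, 137.0], 9, [275, 136, 5, 3])]
```

View pics/s31.png

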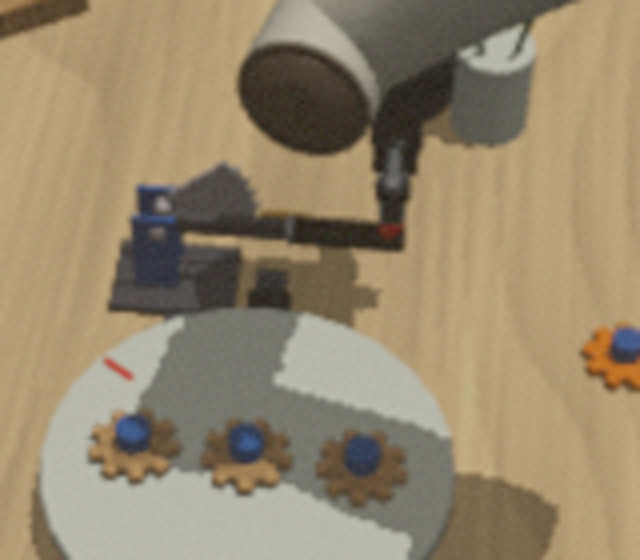

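Emit:
step_arm([
  [0,0,-0.004,0,0,0],
  [0,0,-0.004,0,0,0],
  [0,0,-0.004,0,0,0],
  [0,0,-0.004,0,0,0],
  [0,0,0.01,0,0,0],
  [0,0,0.03,0,0,0],
  [0,0,0.08,0,0,0],
  [0,0,0.16,0,0,0],
  [0,0,0.26,0,0,0],
  [0,0,0.35,0,0,0],
  [0,0,0.4,0,0,0],
  [0,0,0.4,0,0,0],
])

```text
clock: 42.45
position: [486.8, -280.9, 255.2]
ee_rot: [1.0, 0.008, 0.005, 0.002]
contact_force: [0.4, -0.7, 0.8]
gripper_width: -0.4
```

Emit:
step_arm([
  [-0.1,0.1,0,0,0,0],
  [-0.1,0.2,0,0,0,0],
  [-0.1,0.3,0,0,0,0],
  [-0.1,0.4,0,0,0,0],
  [-0.1,0.4,0,0,0,0],
  [-0.1,0.4,0,0,0,0],
  [-0.1,0.4,0,0,0,0],
])

```text
clock: 43.03
position: [444.6, -119.7, 248.8]
ee_rot: [1.0, 0.009, -0.001, -0.0]
contact_force: [-0.0, -0.3, -0.7]
gripper_width: -0.1
```

Run:
```python
from h import *
st(); d=snap("wrist","w32"); e=snap("side","s32"); snap("scene","c32")
print([x for x in blobs(e,(0,150,90),(8,255,255),3) if 80<x[0][1]<150])
for b in blobs(e,(100,80,30),(130,255,255),35): print(b[:2])
for b in hubs(d): print(b[:2],fatz(d,*b[0],75))
```

```text
t 43.03 pos [ 444.57 -119.69  248.84] yaw 0.0177 z [-0.  0. -1.] F [-0.04 -0.28 -0.71] w -0.1 q [ 0.09  0.09 -0.35 -0.   -1.14  1.5 ]
[([277.6, 134.9], 30, [275, 132, 6, 7])]
([16.4, 26.7], 2046)
([212.8, 186.9], 44)
([240.9, 189.5], 37)
([270.1, 192.5], 44)
([153.6, 293.1], 955)
([167.5, 316.7], 200)
([266.2, 345.2], 7489)
([228.8, 333.9], 89)
([263.3, 337.0], 91)
([303.9, 340.0], 92)
([381.3, 6.2], 74) [ 647.45 -258.07   75.  ]
([204.0, 59.3], 376) [571.34 -63.59  75.  ]
([16.0, 160.6], 4617) [467.48 210.34  75.  ]
([202.2, 137.3], 344) [487.06 -62.08  75.  ]
([334.2, 269.5], 93) [ 327.93 -220.73   75.  ]
```

View pics/w32.png

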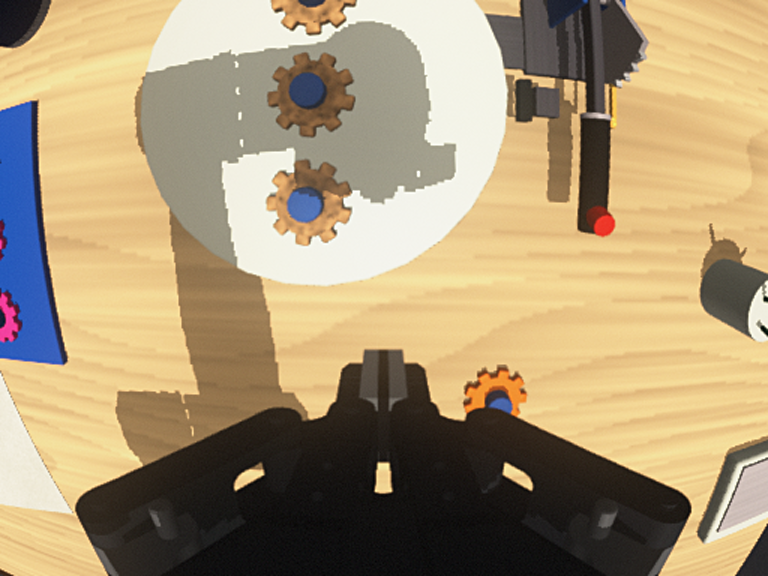

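View pics/s32.png

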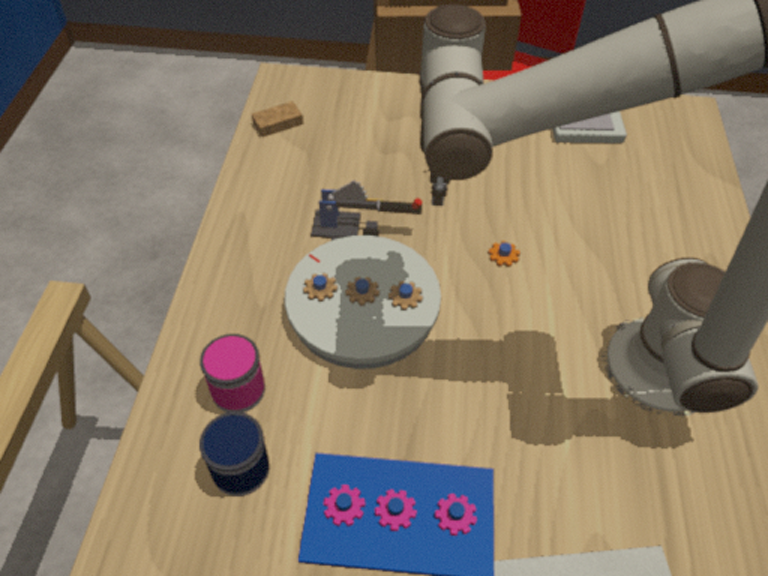

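Run:
```python
from h import *
print(arm.job_done())
st()
```

```text
the job is handed in; nothing more can be done
None
the job is handed in; nothing more can be done
```

The batch is changed and I handed the job in at about 43 s on the robot's clock. I don't know the verdict, because the hand-in reports none.

- **Brake on:** I pulled the lever up and let go. The button's position in the side picture matched the third notch (0.54 rad).
- **Gears:** I moved three pink gears to the drying board and three plain gears to the turntable. I saw no fourth pink gear.
- **Mended on the way:** The nearest pink gear was knocked about 27 mm aside and touched its neighbour, so I put it back.
- **Brake off:** I pressed the release button and followed the lever down. The force peaked at about 24 N on the way and was about 6 N at the bottom.

**Last checks:**
- **Pink gears:** Flat on the board, about 81 mm and 93 mm between centres. The wrist camera gave 81 mm; the 93 mm uses the placing position.
- **Plain gears:** Flat near the disc's middle line, about 80 mm apart and within about 84 mm of its centre.
- **Lever and button:** The lever is down and the button is out. In the side picture the button is within 1 pixel of where it started.
- **Tins and brush pot:** They looked unmoved in the pictures, and I took no separate measurement of them.
- **Robot:** The arm was clear of everything.

Positions read near the edge of the wrist camera's picture were off by up to about 10 mm. I used only near-centre readings for the final grasps.

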